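# Make up a forming stack for the press

## Task

Make up the forming stack on the round steel bolster plate, ready for the press: set the steel die ring flat on the plate over the short stud in its middle, lay the square brass blank on the ring, then the grey pad on the blank, and last stand the flanged pusher, foot down, on the pad, each one centred over the plate. Leave the eraser, the sanding stick and the pointed tool with the turned wooden handle, near the work, where they lie.

Things in the scene. Friction and masses are not known exactly. Their poses are not given: they have to be found in the camera images.
- bolster: Round steel plate, 110 mm across and 12 mm thick, fixed to the bench; in its middle a dark stud 22 mm across stands 8 mm above the plate (bevelled at its top). Origin: centre of the underside; z up. The plate's top is 12 mm, the stud's top 20 mm above the origin. It is the target of the whole stack.
- die_ring: Plain steel ring, lying flat: 54 mm outside diameter, 36 mm bore, 18 mm high, about 0.2 kg. Goes round the stud with 7 mm of play all round. Origin: centre of its underside; z along its axis, up. Can be gripped across its outside.
- blank: Square brass plate, 62 x 62 mm, 8 mm thick, about 0.2 kg, lying flat. Origin: centre of its underside; x and y along its sides, z up. Can be gripped across two opposite sides; it overhangs the die ring by 4 mm or more when centred. Its turn on the stack does not matter.
- pad: Round hard grey plastic disc, 46 mm across, 14 mm thick, about 0.05 kg, lying flat. Origin: centre of its underside; z up.
- pusher: Dark steel pusher standing upright: a foot 40 mm across and 10 mm thick, above it a round stem 24 mm across up to 40 mm total height, about 0.15 kg. Origin: centre of the foot's underside; z up along the stem. Can be gripped by the stem.
- sanding_stick: Bystander: flat wooden stick wrapped in brown abrasive paper, 26 x 190 x 10 mm, lying flat, length along its y. Origin: centre of the underside. Not to be moved.
- graver: Bystander: pointed hand tool with a honey-coloured turned wooden handle, about 23 x 157 x 23 mm, lying, length along its y. Origin: centre of the underside. Not to be moved.
- eraser: Bystander: white eraser in a blue card sleeve, 23 x 52 x 12 mm, lying flat, length along its y. Origin: centre of the underside. Not to be moved.
Mind the look-alikes: they are no part of the job. There is more than one size of the blank; the job needs the smallest.

How it is judged:
On the way, in this order (a step that is already met when the one before it is completed fails the run):
1. the die ring lies flat on the bolster, over the stud (horizontal distance between die_ring and bolster below 0.009 m and z of die_ring in the frame of bolster between 0.009 and 0.015 m and angle between die_ring's own z axis and vertical below 0.08 rad), for 0.2 s.
2. the blank lies flat on the die ring (horizontal distance between blank and bolster below 0.012 m and z of blank in the frame of bolster between 0.027 and 0.033 m and angle between blank's own z axis and vertical below 0.08 rad), for 0.2 s.
3. the pad lies on the blank (horizontal distance between pad and bolster below 0.012 m and z of pad in the frame of bolster between 0.035 and 0.041 m and angle between pad's own z axis and vertical below 0.08 rad), for 0.2 s.
4. the pusher stands on the pad (horizontal distance between pusher and bolster below 0.012 m and z of pusher in the frame of bolster between 0.049 and 0.055 m and angle between pusher's own z axis and vertical below 0.08 rad), for 0.2 s.
At the end, for the whole second after the job is handed in: Stacked on the bolster from the bottom up: die ring round the stud (within 9 mm of the plate's centre seen from above), blank, pad, pusher (each within 12 mm of it); each at its height in the stack within 3 mm, level within 0.08 rad, and at rest (all of step 1 and all of step 2 and all of step 3 and all of step 4 and linear speed of each of die_ring, blank, pad, pusher below 0.02 m/s); the robot touches nothing.
It fails at once if the sanding stick is moved by more than 30 mm (distance of sanding_stick from where it was at the start of the episode above 0.03 m).
It fails at once if the wooden-handled graver is moved by more than 30 mm (distance of graver from where it was at the start of the episode above 0.03 m).
It fails at once if the eraser is moved by more than 30 mm (distance of eraser from where it was at the start of the episode above 0.03 m).
It also fails if it takes over 112 s, if anything falls off the work surface, if the arm or the gripper's body presses on something with over 40 N, if the wrist force passes 120 N, or if a joint passes its speed limit or range.

## Robot

A 6-joint arm with a two-finger parallel gripper is mounted at the origin on a cart in front of the work surface, level with it; the furniture and walls round the work are solid. World frame = base frame: x ahead of the robot, y to its left, z up, the work surface at z = 0. Lengths are in m, angles in rad, forces in N, time in s.
With the tool pointing down it reaches from about 0.35 to 0.775 m from the base axis. Payload 7.3 kg.
Tool frame: the origin (TCP) lies between the finger pads; the fingertips stand robot.tcp_to_tips ahead of it and the grasp point (between the pads) lies 2 mm behind it (robot.tcp_to_tips is the distance from the TCP to the fingertips, in m); y points along the fingers, x is the direction in which the jaws open and shut, and the axes are right-handed (so a half turn about y gives the same grasp; the last joint's range is limited). The gripper opens to 92 mm and grips with 3 to 60 N. Pads are 19 mm wide; open, the fingers measure 130 mm over their backs; the gripper's body (75 mm by 190 mm) begins 47 mm behind the grasp point.
Start: joints at [1.011, 0.342, 1.524, -0, 1.275, -0.146], TCP at [0.211, 0.481, 0.244] pointing down, gripper open.
Joint ranges: [-2.53, 2.53], [-0.77, 2.02], [0.04, 2.7], [-1, 4.14], [0.28, 2.66], [-3.11, 3.11]. Speed limits (rad/s): [2.57, 2.57, 3.14, 3.14, 3.14, 3.14].

## Interface

Orientations are given as [roll, pitch, yaw] about the fixed x, y, z axes, in that order (R = Rz(yaw) Ry(pitch) Rx(roll)).
In Python, from cell import status, read_camera, get_calibration, robot gives the robot as it stands.
- The arm moves only by the shell command python3 -m creep 'ROWS' [FORCE]. ROWS is JSON, a list of rows, each an object of numbers: "dx", "dy", "dz": the shift along the tool's x, y, z in m; "rx", "ry", "rz": the turn, a rotation vector about the tool's x, y, z in rad; "gripper": the opening, from 0 (shut) to 1 (fully open). A call has 1 to 20 rows; each row is the pose to reach, as a shift and turn from the pose commanded when the call began, along the tool's axes at that moment; what a row does not reach only later rows make up. A row lasts 1/8 s, in which the tool goes at most 62.5 mm and 10.7 degrees, less where a joint would pass 70% of its speed; a pose out of reach is approached as far as the arm can. A call with a gripper value outside its range is refused whole. The fingers move at their own pace and stop on an object; FORCE is the grip in N (left out, the last holds). Time passes only in rows, so rows that repeat a pose let the fingers close. It gives the time, the measured TCP pose, the force and the opening at its end, in the units of the state.
- status.observe(): the state, without advancing time (a new reading comes with each control period).
- read_camera(name): name is "scene" or "side" or "wrist"; returns (picture, depth): 480x640x3 uint8, red, green, blue; 480x640 float32, m along the optical axis (not along the pixel's ray), 0 where there is no reading.
- get_calibration(name): a dict with "fx", "fy", "cx", "cy" (pixels), "xyz" and "rotation" of the camera in the world; the wrist camera has in their place "mount" (4x4, takes a point from camera to tool coordinates, whose origin is the TCP and whose axes are the tool frame's). Camera axes: x right, y down, z forward; pixel columns grow to the right and rows downward; lengths in m; the calibration is good to about 2 mm. The wrist camera is an equidistant fisheye: a pixel r from the principal point sees the ray r / f radians off the axis. A picture is of the moment at which its call begins: read the wrist's pose just before it. get_calibration takes no time and is no camera call.
- robot.hand_in(): hands the job in, once; it reports no verdict.
The state is a dict: "time": time; "qpos": joint angles; "qvel": joint speeds; "joint_efforts": joint torques, N m; "tool_pos": TCP position; "tool_rot": TCP orientation; "contact_force": force on the tool from outside, world axes, zero at the start; "torque": the same for the moment, N m; "opening": finger opening in m.
Only numpy, scipy, OpenCV 4.12 (cv2) and the standard library are available. Lean on these libraries where they do the work, as an engineer would, in place of code of your own. Each camera call takes 0.05 s, during which the arm holds its last target.

## Working session

There is one attempt and no reset: what is moved stays moved. The work goes in short steps, Python scripts to look and compute and a shell command to move; the robot and the scene stay as the last step left them, time stands still between calls to the robot, and variables do not carry over. Pictures are saved under pics/ and viewed, and the job is handed in when it is done.

```bash
ls; mkdir -p pics
python3 - <<'E'
from cell import status, read_camera, get_calibration, robot
import cv2,numpy as np
print(status.observe()); print(robot.tcp_to_tips)
for n in ["scene","side","wrist"]:
    p,d=read_camera(n); cv2.imwrite(f"pics/{n}0.png",p[:,:,::-1]); np.savez(f"pics/{n}0.npz",p=p,d=d)
    print(n,get_calibration(n))
E
```

```text
pics
{'time': 0.0, 'qpos': array([ 1.01096240e+00,  3.42727409e-01,  1.52500218e+00, -1.98040436e-06,
        1.27537610e+00, -1.45942820e-01]), 'qvel': array([-0.00055337, -0.0006988 , -0.00062203,  0.00108838,  0.00028206,
        0.00109512]), 'joint_efforts': array([ 6.95552262e-04, -4.31241846e+01, -2.44218099e+01,  7.20028114e-02,
        5.58709516e-02, -1.23802511e-04]), 'tool_pos': array([0.2108969 , 0.48037599, 0.24304768]), 'tool_rot': array([-1.57057817e+00,  1.49722572e-03,  1.15690596e+00]), 'contact_force': array([ 0.47538751,  0.2031947 , -0.02265456]), 'torque': array([-0.02716132, -0.02733728, -0.01398384]), 'opening': 0.09171338626128649}
0.017
scene {'fx': 585.6019659167523, 'fy': 585.6019659167523, 'cx': 318.52236807612394, 'cy': 236.30804481345416, 'xyz': array([-0.62224729,  0.79362725,  1.0000773 ]), 'rotation': array([-2.23251301,  0.00720474, -2.0502356 ])}
side {'fx': 533.2598184374948, 'fy': 533.2598184374948, 'cx': 323.07861761864956, 'cy': 244.97856429872624, 'xyz': array([-0.21386191, -0.94183731,  0.73981167]), 'rotation': array([-2.05254267,  0.02390886, -0.58018471])}
wrist {'fx': 371.64829954431775, 'fy': 371.64829954431775, 'cx': 315.92406950185267, 'cy': 241.78759105366507, 'mount': array([[ 9.99999326e-01,  1.13119167e-03, -2.62932956e-04,
         3.27415120e-04],
       [ 5.36401161e-04, -2.49077689e-01,  9.68483359e-01,
        -1.41091450e-01],
       [ 1.03004958e-03, -9.68482847e-01, -2.49078128e-01,
         6.70207087e-02],
       [ 0.00000000e+00,  0.00000000e+00,  0.00000000e+00,
         1.00000000e+00]])}
```

View pics/scene0.png

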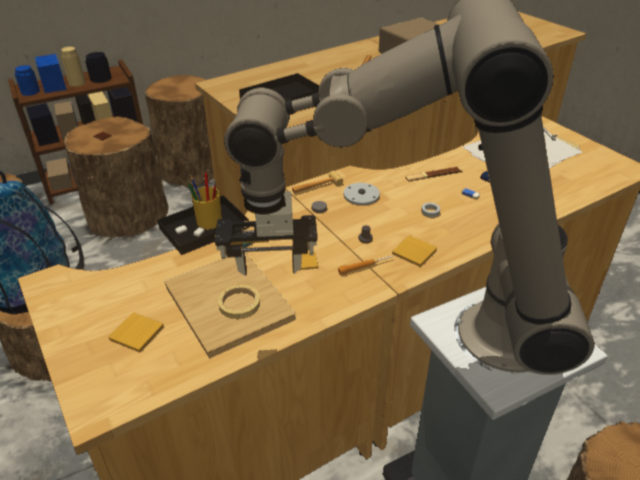

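View pics/side0.png

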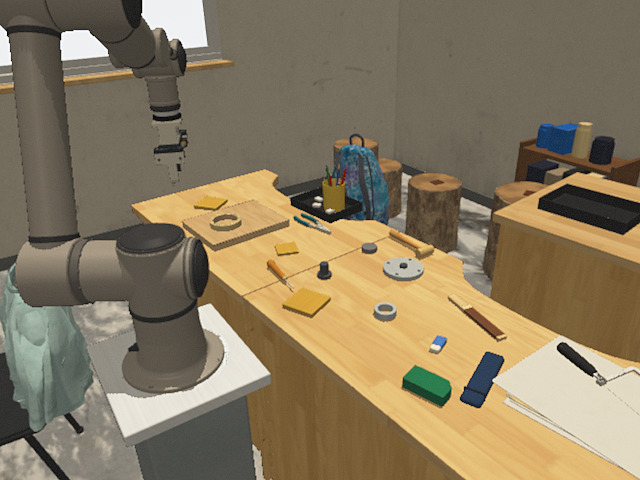

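View pics/wrist0.png

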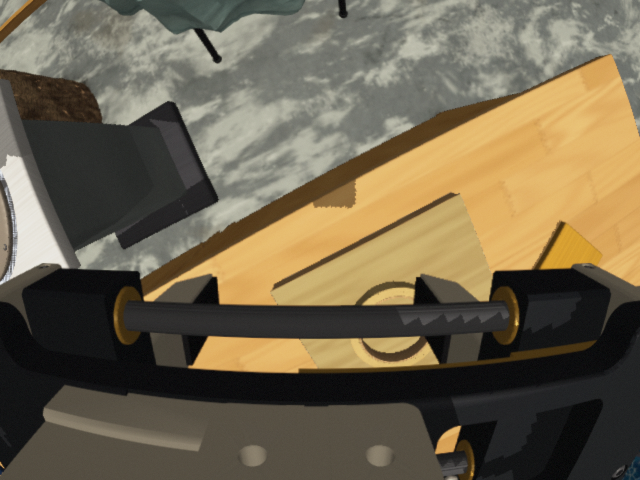

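```bash
cat > h.py <<'E'
import numpy as np,cv2
from scipy.spatial.transform import Rotation as Ro
from cell import get_calibration
def cam(n):
    c=get_calibration(n); return c,Ro.from_euler('xyz',c['rotation']).as_matrix(),np.array(c['xyz'])
def pts(n,d):
    c,R,t=cam(n); v,u=np.mgrid[:480,:640]
    P=np.stack([(u-c['cx'])/c['fx']*d,(v-c['cy'])/c['fy']*d,d],-1)
    return P@R.T+t
def cast(n,uv,z):
    c,R,t=cam(n); uv=np.atleast_2d(uv).astype(float)
    r=np.stack([(uv[:,0]-c['cx'])/c['fx'],(uv[:,1]-c['cy'])/c['fy'],np.ones(len(uv))],-1)@R.T
    return t+r*((z-t[2])/r[:,2])[:,None]
E
python3 - <<'E'
from h import *
for n,L in [("side",dict(bol=(403,268),ring=(385,312),push=(324,270),pad=(369,248),b1=(287,248),b2=(307,301),b3=(210,203),table=(330,350),stick=(478,317),er=(438,344))),("scene",dict(bol=(362,194),table=(350,300),pad=(319,206),push=(365,232),b2=(413,250),b3=(136,331)))]:
    z=np.load(f"pics/{n}0.npz"); P=pts(n,z['d'])
    for k,(u,v) in L.items(): print(n,k,P[v,u].round(4),z['p'][v,u])
z=np.load("pics/side0.npz")
cv2.imwrite("pics/crop.png",cv2.resize(z['p'][200:360,230:490,::-1],None,fx=3,fy=3,interpolation=cv2.INTER_CUBIC))
E
```

```text
side bol [ 0.6378 -0.0054  0.011 ] [101 102  97]
side ring [ 0.462  -0.1446  0.0166] [228 195 147]
side push [0.4453 0.0907 0.0245] [48 43 45]
side pad [0.6282 0.1325 0.0159] [136 129 121]
side b1 [0.4412 0.2828 0.0093] [218 167  63]
side b2 [0.3415 0.0096 0.01  ] [217 166  65]
side b3 [0.3896 0.739  0.0088] [218 168  66]
side table [ 0.2917 -0.1657 -0.0036] [226 184 113]
side stick [ 0.6341 -0.2745  0.0073] [119  78  49]
side er [ 0.4821 -0.2998  0.0134] [ 76 129 202]
scene bol [0.6302 0.0023 0.0116] [122 118 108]
scene table [ 2.604e-01  2.564e-01 -2.000e-04] [214 168  94]
scene pad [0.6305 0.1487 0.0153] [115 107  97]
scene push [0.4395 0.1076 0.0338] [60 49 37]
scene b2 [0.334  0.0217 0.014 ] [204 154  54]
scene b3 [0.3918 0.7444 0.0105] [205 155  53]
```

View pics/crop.png

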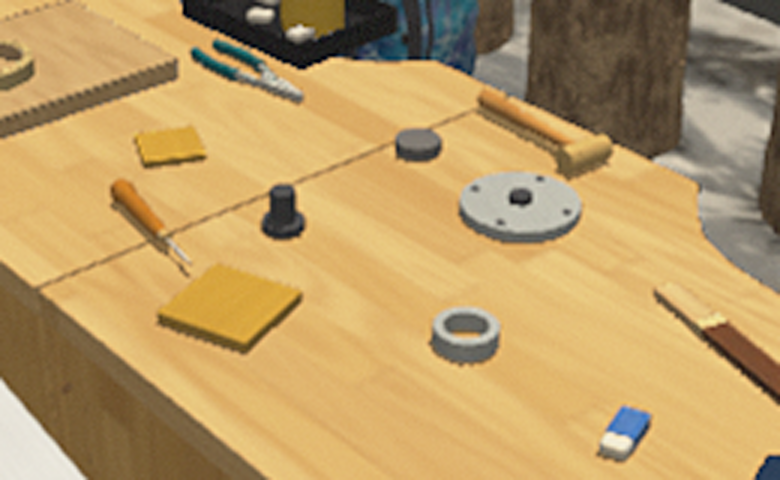

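```bash
cat >> h.py <<'E'
def comp(mask,seed):
    n,l,s,c=cv2.connectedComponentsWithStats(mask.astype(np.uint8),connectivity=8)
    k=l[seed[1],seed[0]]
    if k==0:
        w=l[seed[1]-6:seed[1]+7,seed[0]-6:seed[0]+7]; w=w[w>0]; k=np.bincount(w).argmax()
    m=(l==k).astype(np.uint8)
    cs,_=cv2.findContours(m,cv2.RETR_EXTERNAL,cv2.CHAIN_APPROX_NONE)
    return m,max(cs,key=len)[:,0,:]
def cyl(n,ct,h):
    """silhouette of upright cylinder -> centre, diam along view, diam across"""
    c,R,t=cam(n)
    T=cast(n,ct,h)[:,:2];B=cast(n,ct,0.0)[:,:2]
    f=T.mean(0)-t[:2]; f/=np.linalg.norm(f); s=np.array([-f[1],f[0]])
    far=(T@f).max(); near=(B@f).min()
    lat=cast(n,ct,h/2)[:,:2]@s
    px=np.linalg.norm(cast(n,ct[:1]+[1,0],h)-cast(n,ct[:1],h))
    return f*(far+near)/2+s*(lat.max()+lat.min())/2, far-near, lat.max()-lat.min()+px
def square(n,m,z,h):
    cs,_=cv2.findContours(m,cv2.RETR_EXTERNAL,cv2.CHAIN_APPROX_NONE)
    ct=max(cs,key=len)[:,0]
    p=cast(n,ct,h)[:,:2].astype(np.float32)
    return cv2.minAreaRect((p*1000))
E
cat > m.py <<'E'
from h import *
S={"side":dict(ring=(385,306),pad=(369,245),bol=(385,265),b1=(287,248),b2=(307,301),b3=(210,203)),
"scene":dict(ring=(431,206),pad=(319,206),bol=(350,194),b2=(413,250),b3=(136,331))}
H=dict(ring=.018,pad=.014,bol=.012,b1=.008,b2=.008,b3=.008)
for n in S:
    z=np.load(f"pics/{n}0.npz"); p=z['p']; hsv=cv2.cvtColor(p,cv2.COLOR_RGB2HSV)
    P=pts(n,z['d'])
    grey=hsv[...,1]<75
    br=(hsv[...,1]>150)&(hsv[...,0]>17)&(hsv[...,0]<28)
    for k,s in S[n].items():
        if k[0]=='b' and k!='bol':
            m,ct=comp(br,s)
            print(n,k,m.sum(),cv2.minAreaRect((cast(n,ct,H[k])[:,:2]*1000).astype(np.float32)))
        else:
            m,ct=comp(grey,s)
            print(n,k,m.sum(),*cyl(n,ct,H[k]), 'bbox',ct.min(0),ct.max(0))
E
python3 m.py
```

```text
side ring 327 [ 0.47178269 -0.13236301] 0.049845228223773075 0.0549969510540218 bbox [374 302] [396 320]
side pad 133 [0.64034781 0.14836926] 0.03089192034660121 0.0441063151568829 bbox [362 243] [376 252]
side bol 774 [6.42704529e-01 6.36499928e-04] 0.10612870127553942 0.1110754030736353 bbox [383 257] [423 280]
side b1 237 ((439.1739501953125, 285.2633972167969), (71.45510864257812, 61.99566650390625), 69.6705322265625)
side b2 830 ((340.1634826660156, 12.344963073730469), (97.32696533203125, 95.06512451171875), 24.479284286499023)
side b3 312 ((391.8415222167969, 742.310791015625), (104.88375091552734, 101.16188049316406), 35.90744400024414)
scene ring 185 [ 0.47068345 -0.13443647] 0.04315473430255734 0.05301688475781659 bbox [422 203] [439 216]
scene pad 107 [0.64179438 0.14453099] 0.021505540755591912 0.041554346562152865 bbox [312 202] [325 210]
scene bol 620 [ 0.64171461 -0.00255802] 0.09853456019655427 0.11027850584416785 bbox [344 183] [379 204]
scene b2 874 ((336.8077087402344, 12.984230041503906), (99.96314239501953, 105.3933334350586), 24.305526733398438)
scene b3 1318 ((394.9648132324219, 744.6309204101562), (98.75552368164062, 97.89002990722656), 37.42931365966797)
```

```bash
python3 -m creep '[{"dx":-0.377,"dz":-0.536,"ry":1.157},{"dx":-0.377,"dz":-0.536,"ry":1.157},{"dx":-0.377,"dz":-0.536,"ry":1.157},{"dx":-0.377,"dz":-0.536,"ry":1.157},{"dx":-0.377,"dz":-0.536,"ry":1.157},{"dx":-0.377,"dz":-0.536,"ry":1.157},{"dx":-0.377,"dz":-0.536,"ry":1.157},{"dx":-0.377,"dz":-0.536,"ry":1.157},{"dx":-0.377,"dz":-0.536,"ry":1.157},{"dx":-0.377,"dz":-0.536,"ry":1.157},{"dx":-0.377,"dz":-0.536,"ry":1.157},{"dx":-0.377,"dz":-0.536,"ry":1.157},{"dx":-0.377,"dz":-0.536,"ry":1.157},{"dx":-0.377,"dz":-0.536,"ry":1.157}]' 20
cat >> h.py <<'E'
from cell import status, read_camera
def wshot(name):
    o=status.observe(); p,d=read_camera("wrist")
    cv2.imwrite(f"pics/{name}.png",p[:,:,::-1]); np.savez(f"pics/{name}.npz",p=p,d=d,pos=o['tool_pos'],rot=o['tool_rot'])
    print(o['time'],o['tool_pos'].round(4),o['tool_rot'].round(4),o['contact_force'].round(2),round(o['opening'],4))
def wcast(name,uv,z):
    q=np.load(f"pics/{name}.npz"); c=get_calibration("wrist"); M=c['mount']
    R=Ro.from_euler('xyz',q['rot']).as_matrix()
    uv=np.atleast_2d(uv).astype(float); x=(uv[:,0]-c['cx']);y=(uv[:,1]-c['cy']); r=np.hypot(x,y)+1e-9; th=r/c['fx']
    ray=np.stack([np.sin(th)*x/r,np.sin(th)*y/r,np.cos(th)],-1)@M[:3,:3].T@R.T
    t=R@M[:3,3]+q['pos']
    return t+ray*((z-t[2])/ray[:,2])[:,None]
E
python3 -c "
from h import *
wshot('w1')
p,d=read_camera('side'); cv2.imwrite('pics/side1.png',p[:,:,::-1])
p,d=read_camera('scene'); cv2.imwrite('pics/scene1.png',p[:,:,::-1]);np.savez('pics/scene1.npz',p=p,d=d)"
```

```text
0.15 [0.2109 0.4805 0.2432] [-1.5707e+00  1.1000e-03  1.1570e+00] [-0.55 -0.01  0.07] 0.0918invalid input at $[0]: expected keys dx, dy, dz, rx, ry, rz, gripper
```

View pics/w1.png

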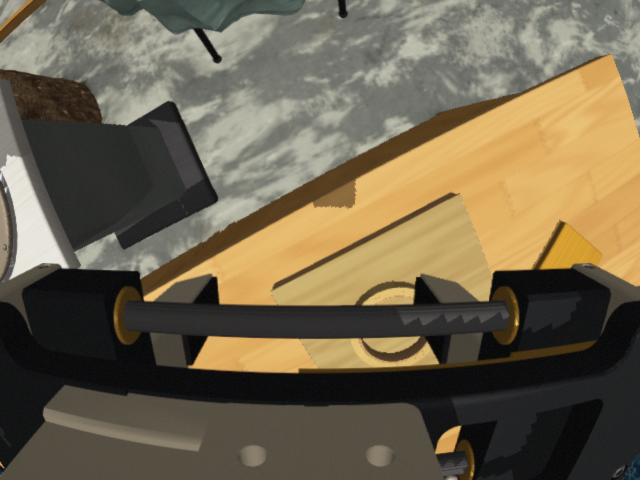

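View pics/scene1.png

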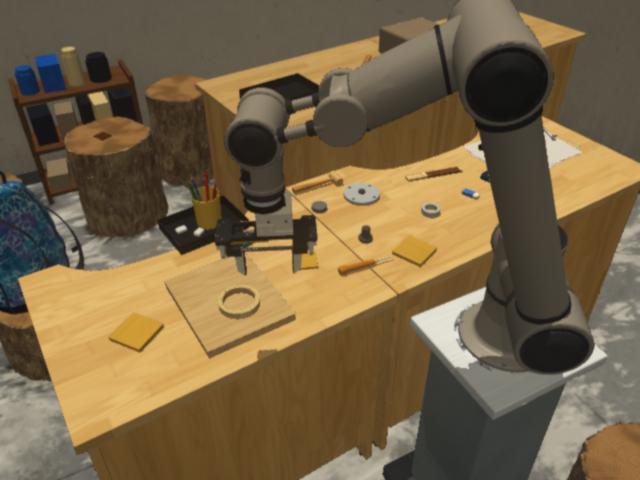

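```bash
python3 -m creep '[{"dx":-0.03,"dy":0,"dz":-0.04,"rx":0,"ry":0.1,"rz":0,"gripper":1},{"dx":-0.377,"dy":0,"dz":-0.536,"rx":0,"ry":1.157,"rz":0,"gripper":1},{"dx":-0.377,"dy":0,"dz":-0.536,"rx":0,"ry":1.157,"rz":0,"gripper":1},{"dx":-0.377,"dy":0,"dz":-0.536,"rx":0,"ry":1.157,"rz":0,"gripper":1},{"dx":-0.377,"dy":0,"dz":-0.536,"rx":0,"ry":1.157,"rz":0,"gripper":1},{"dx":-0.377,"dy":0,"dz":-0.536,"rx":0,"ry":1.157,"rz":0,"gripper":1},{"dx":-0.377,"dy":0,"dz":-0.536,"rx":0,"ry":1.157,"rz":0,"gripper":1},{"dx":-0.377,"dy":0,"dz":-0.536,"rx":0,"ry":1.157,"rz":0,"gripper":1},{"dx":-0.377,"dy":0,"dz":-0.536,"rx":0,"ry":1.157,"rz":0,"gripper":1},{"dx":-0.377,"dy":0,"dz":-0.536,"rx":0,"ry":1.157,"rz":0,"gripper":1},{"dx":-0.377,"dy":0,"dz":-0.536,"rx":0,"ry":1.157,"rz":0,"gripper":1},{"dx":-0.377,"dy":0,"dz":-0.536,"rx":0,"ry":1.157,"rz":0,"gripper":1},{"dx":-0.377,"dy":0,"dz":-0.536,"rx":0,"ry":1.157,"rz":0,"gripper":1},{"dx":-0.377,"dy":0,"dz":-0.536,"rx":0,"ry":1.157,"rz":0,"gripper":1},{"dx":-0.377,"dy":0,"dz":-0.536,"rx":0,"ry":1.157,"rz":0,"gripper":1}]' 20
python3 -c "
from h import *
wshot('w2')
p,d=read_camera('scene'); cv2.imwrite('pics/scene1.png',p[:,:,::-1]);np.savez('pics/scene1.npz',p=p,d=d)"
```

```text
time: 2.17
tool_pos: [0.55, -0.079, 0.2441]
tool_rot: [-1.571, -0.0, 0.001]
contact_force: [-1.3, -0.3, 0.5]
opening: 0.0918
2.175 [ 0.55   -0.079   0.2441] [-1.5708e+00 -4.0000e-04  1.5000e-03] [-1.32 -0.3   0.48] 0.0918
```

View pics/w2.png

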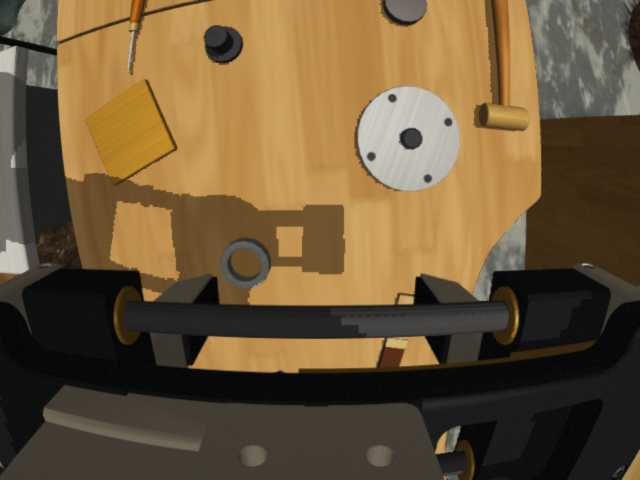

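View pics/scene1.png

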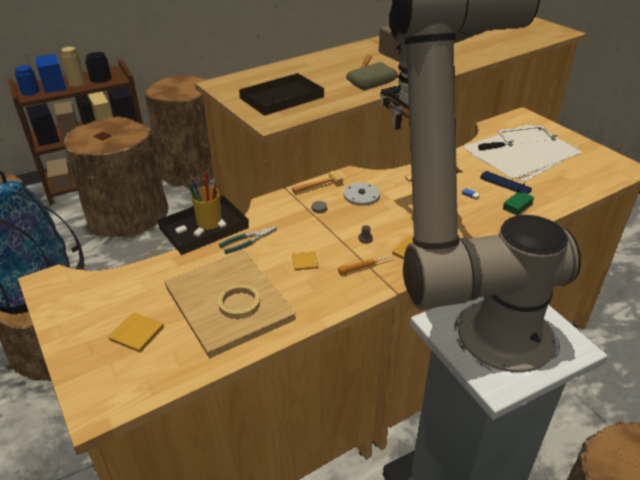

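```bash
cat > m2.py <<'E'
from h import *
q=np.load('pics/w2.npz');p=q['p'];hsv=cv2.cvtColor(p,cv2.COLOR_RGB2HSV)
for nm,g,seed,h in [("ring",hsv[...,1]<70,(228,263),.018),("bol",hsv[...,1]<70,(385,138),.012),("push",hsv[...,2]<75,(222,43),.0)]:
    m,ct=comp(g,seed); 
    T=wcast('w2',ct,h)[:,:2]*1000;
    print(nm,m.sum(),ct.min(0),ct.max(0),cv2.minEnclosingCircle(T.astype(np.float32)), cv2.fitEllipse(T.astype(np.float32)))
    if nm!='push':
        cs,hi=cv2.findContours(m,cv2.RETR_CCOMP,cv2.CHAIN_APPROX_NONE)
        for c,k in zip(cs,hi[0]):
            if k[3]>=0 and len(c)>15:
                T=wcast('w2',c[:,0],h)[:,:2]*1000; print('  hole',cv2.fitEllipse(T.astype(np.float32)))
z=np.load('pics/scene1.npz');p=z['p'];hsv=cv2.cvtColor(p,cv2.COLOR_RGB2HSV)
br=(hsv[...,1]>160)&(hsv[...,0]>17)&(hsv[...,0]<28)
m,ct=comp(br,(305,261)); T=cast('scene',ct,.008)[:,:2]*1000
print('b1',m.sum(),ct.min(0),ct.max(0),cv2.minAreaRect(T.astype(np.float32)))
cv2.imwrite('pics/c2.png',cv2.resize(p[230:290,260:350,::-1],None,fx=6,fy=6,interpolation=cv2.INTER_NEAREST))
E
python3 m2.py
```

```text
ring 1289 [220 238] [270 288] ((475.4309387207031, -130.108154296875), 28.229820251464844) ((475.1813049316406, -130.1680145263672), (51.6291618347168, 55.891597747802734), 146.93052673339844)
  hole ((475.7884216308594, -129.29678344726562), (31.174123764038086, 35.2086296081543), 56.59534454345703)
bol 8542 [357  86] [459 190] ((644.6914672851562, 0.40482890605926514), 54.84280776977539) ((644.6253051757812, 0.6182122826576233), (107.7981185913086, 108.66508483886719), 100.42787170410156)
push 1122 [204  26] [242  62] ((449.6991882324219, 104.61300659179688), 23.67357063293457) ((451.03936767578125, 103.95339965820312), (37.52994918823242, 46.12464141845703), 40.57527542114258)
b1 394 [292 252] [317 269] ((438.5785217285156, 291.34539794921875), (62.463844299316406, 67.03654479980469), 69.95082092285156)
```

View pics/c2.png

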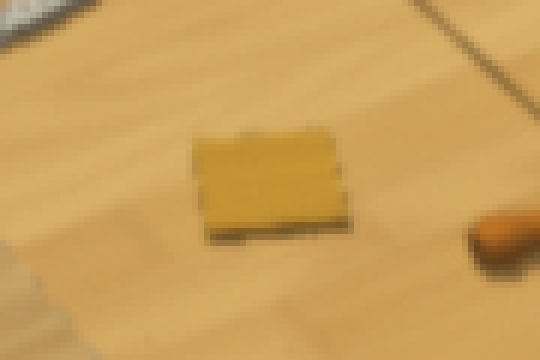

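```bash
python3 -m creep '[{"dx":-0.035,"dy":0.04,"dz":-0.025,"rx":0,"ry":0,"rz":0,"gripper":1},{"dx":-0.06,"dy":0.08,"dz":-0.042,"rx":0,"ry":0,"rz":0,"gripper":1},{"dx":-0.0745,"dy":0.12,"dz":-0.051,"rx":0,"ry":0,"rz":0,"gripper":1},{"dx":-0.0745,"dy":0.165,"dz":-0.051,"rx":0,"ry":0,"rz":0,"gripper":1},{"dx":-0.0745,"dy":0.195,"dz":-0.051,"rx":0,"ry":0,"rz":0,"gripper":1},{"dx":-0.0745,"dy":0.215,"dz":-0.051,"rx":0,"ry":0,"rz":0,"gripper":1},{"dx":-0.0745,"dy":0.223,"dz":-0.051,"rx":0,"ry":0,"rz":0,"gripper":1},{"dx":-0.0745,"dy":0.223,"dz":-0.051,"rx":0,"ry":0,"rz":0,"gripper":1}]' 25
python3 -c "
from h import *
wshot('w3')
p,d=read_camera('side'); cv2.imwrite('pics/s3.png',cv2.resize(p[200:400,250:510,::-1],None,fx=3,fy=3))"
```

```text
time: 3.28
tool_pos: [0.4759, -0.1308, 0.0208]
tool_rot: [-1.571, 0.0, 0.0]
contact_force: [-0.2, 0.7, -1.0]
opening: 0.0916
3.275 [ 0.4759 -0.1308  0.0208] [-1.5706e+00  1.0000e-04  2.0000e-04] [-0.16  0.74 -0.98] 0.0916
```

View pics/s3.png

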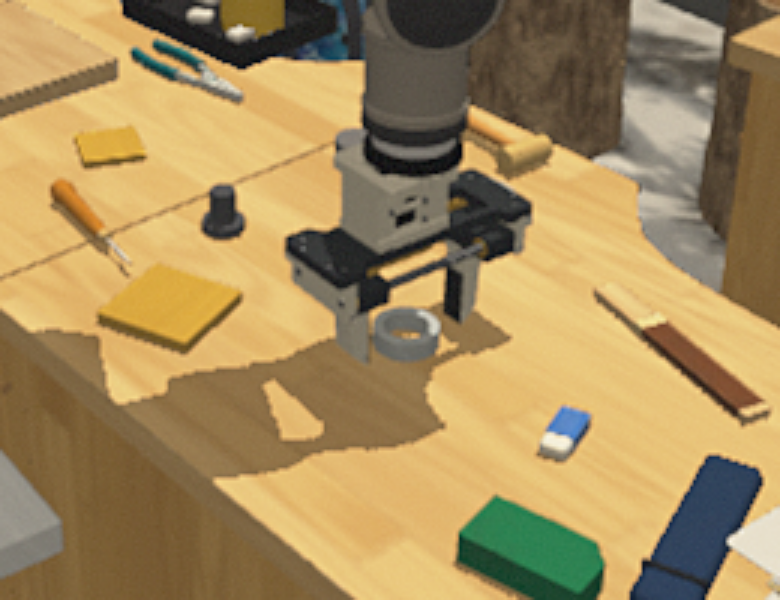

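View pics/w3.png

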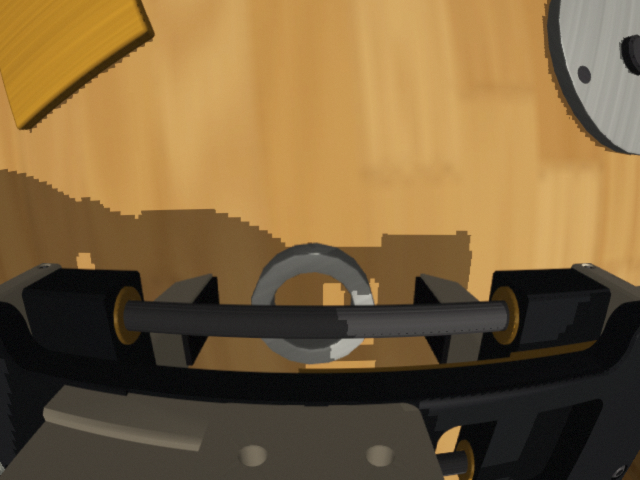

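```bash
python3 -c "
from h import *
print(wcast('w3',[[313,243],[313,362],[251,303],[375,303]],.018).round(4))"
python3 -m creep '[{"dx":0,"dy":0,"dz":0,"rx":0,"ry":0,"rz":0,"gripper":0},{"dx":0,"dy":0,"dz":0,"rx":0,"ry":0,"rz":0,"gripper":0},{"dx":0,"dy":0,"dz":0,"rx":0,"ry":0,"rz":0,"gripper":0},{"dx":0,"dy":0,"dz":0,"rx":0,"ry":0,"rz":0,"gripper":0},{"dx":0,"dy":0,"dz":0,"rx":0,"ry":0,"rz":0,"gripper":0},{"dx":0,"dy":0,"dz":0,"rx":0,"ry":0,"rz":0,"gripper":0},{"dx":0,"dy":0,"dz":0,"rx":0,"ry":0,"rz":0,"gripper":0}]' 25
```

```text
[[ 0.4744 -0.1013  0.018 ]
 [ 0.4744 -0.1571  0.018 ]
 [ 0.448  -0.1278  0.018 ]
 [ 0.5008 -0.1277  0.018 ]]
time: 4.25
tool_pos: [0.4757, -0.1309, 0.0208]
tool_rot: [-1.571, 0.0, 0.0]
contact_force: [-1.8, -0.1, 2.8]
opening: 0.0561
```

```bash
python3 -m creep '[{"dx":0,"dy":0,"dz":0,"rx":0,"ry":0,"rz":0,"gripper":0},{"dx":0,"dy":0,"dz":0,"rx":0,"ry":0,"rz":0,"gripper":0},{"dx":0,"dy":-0.015,"dz":0,"rx":0,"ry":0,"rz":0,"gripper":0},{"dx":0,"dy":-0.045,"dz":0,"rx":0,"ry":0,"rz":0,"gripper":0},{"dx":0.02,"dy":-0.08,"dz":0.015,"rx":0,"ry":0,"rz":0,"gripper":0},{"dx":0.055,"dy":-0.08,"dz":0.043,"rx":0,"ry":0,"rz":0,"gripper":0},{"dx":0.095,"dy":-0.08,"dz":0.073,"rx":0,"ry":0,"rz":0,"gripper":0},{"dx":0.135,"dy":-0.08,"dz":0.104,"rx":0,"ry":0,"rz":0,"gripper":0},{"dx":0.16,"dy":-0.08,"dz":0.123,"rx":0,"ry":0,"rz":0,"gripper":0},{"dx":0.169,"dy":-0.08,"dz":0.13,"rx":0,"ry":0,"rz":0,"gripper":0},{"dx":0.169,"dy":-0.08,"dz":0.13,"rx":0,"ry":0,"rz":0,"gripper":0},{"dx":0.169,"dy":-0.08,"dz":0.13,"rx":0,"ry":0,"rz":0,"gripper":0}]' 25
python3 -c "
from h import *
wshot('w4')
p,d=read_camera('side'); cv2.imwrite('pics/s4.png',cv2.resize(p[150:350,300:560,::-1],None,fx=3,fy=3))"
```

```text
time: 5.75
tool_pos: [0.6438, -0.0019, 0.1008]
tool_rot: [-1.571, 0.001, -0.001]
contact_force: [0.8, 0.2, -2.0]
opening: 0.0559
5.75 [ 0.6438 -0.0019  0.1008] [-1.5709e+00  1.0000e-03 -8.0000e-04] [ 0.8   0.22 -2.04] 0.0559
```

View pics/s4.png

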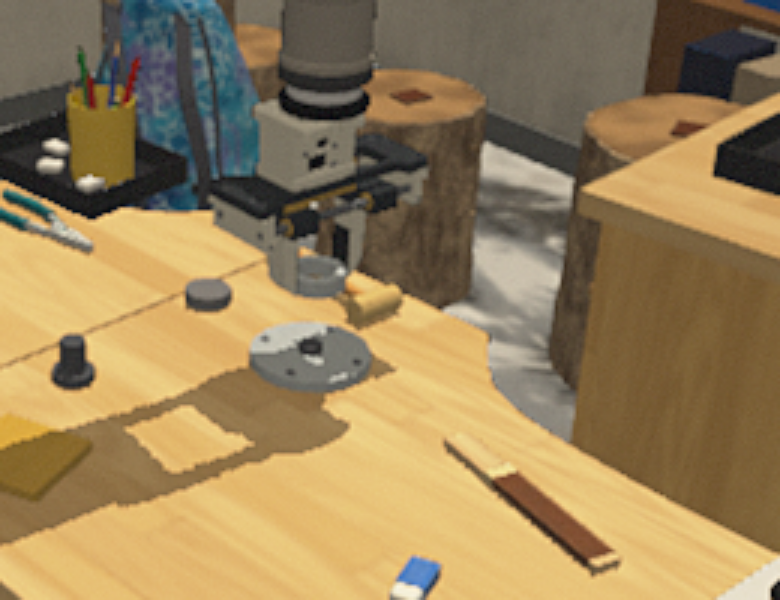

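View pics/w4.png

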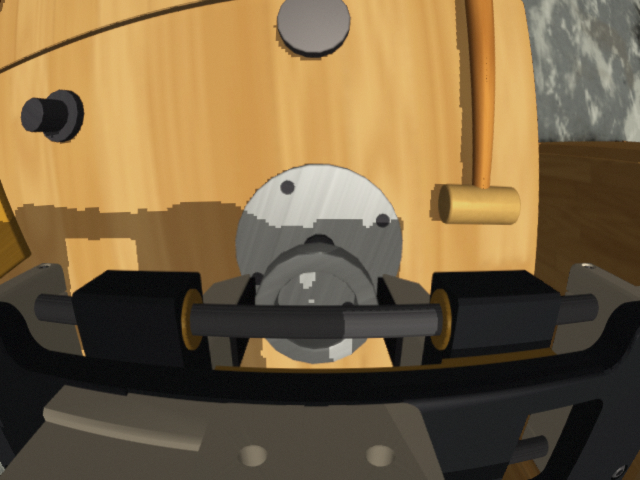

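```bash
python3 -c "
from h import *
print(wcast('w4',[[319,163],[236,243],[402,243]],.012).round(4))
q=np.load('pics/w4.npz');hsv=cv2.cvtColor(q['p'],cv2.COLOR_RGB2HSV)
m,ct=comp(hsv[:,:,1]<75,(345,20)) ;print(m.sum(),ct.min(0),ct.max(0))
m,ct=comp(hsv[:,:,2]<75,(60,115));print(m.sum(),ct.min(0),ct.max(0))
"
```

```text
[[0.6454 0.056  0.012 ]
 [0.5916 0.0052 0.012 ]
 [0.6996 0.0052 0.012 ]]
3456 [277   0] [349  56]
2356 [22 90] [ 83 141]
```

```bash
python3 -m creep '[{"dx":0.001,"dy":0.03,"dz":0.001,"rx":0,"ry":0,"rz":0,"gripper":0},{"dx":0.001,"dy":0.05,"dz":0.001,"rx":0,"ry":0,"rz":0,"gripper":0},{"dx":0.001,"dy":0.06,"dz":0.001,"rx":0,"ry":0,"rz":0,"gripper":0},{"dx":0.001,"dy":0.065,"dz":0.001,"rx":0,"ry":0,"rz":0,"gripper":0},{"dx":0.001,"dy":0.067,"dz":0.001,"rx":0,"ry":0,"rz":0,"gripper":0},{"dx":0.001,"dy":0.0675,"dz":0.001,"rx":0,"ry":0,"rz":0,"gripper":0},{"dx":0.001,"dy":0.0675,"dz":0.001,"rx":0,"ry":0,"rz":0,"gripper":0}]'
python3 -c "
from h import *
p,d=read_camera('side'); cv2.imwrite('pics/s5.png',cv2.resize(p[200:300,340:470,::-1],None,fx=5,fy=5))"
```

```text
time: 6.72
tool_pos: [0.646, 0.0001, 0.0337]
tool_rot: [-1.571, -0.001, 0.0]
contact_force: [0.3, -0.8, -1.5]
opening: 0.0559
```

View pics/s5.png

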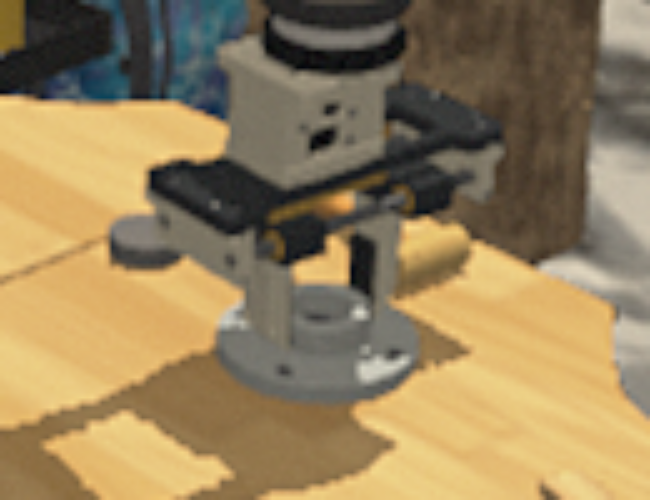

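```bash
python3 -m creep '[{"dx":0,"dy":0.0005,"dz":-0.001,"rx":0,"ry":0,"rz":0,"gripper":0},{"dx":0,"dy":0.0005,"dz":-0.001,"rx":0,"ry":0,"rz":0,"gripper":0.8},{"dx":0,"dy":0.0005,"dz":-0.001,"rx":0,"ry":0,"rz":0,"gripper":1},{"dx":0,"dy":0.0005,"dz":-0.001,"rx":0,"ry":0,"rz":0,"gripper":1},{"dx":0,"dy":0.0005,"dz":-0.001,"rx":0,"ry":0,"rz":0,"gripper":1},{"dx":0,"dy":-0.02,"dz":-0.001,"rx":0,"ry":0,"rz":0,"gripper":1},{"dx":0,"dy":-0.07,"dz":-0.001,"rx":0,"ry":0,"rz":0,"gripper":1},{"dx":0,"dy":-0.11,"dz":-0.03,"rx":0,"ry":0,"rz":0,"gripper":1},{"dx":0,"dy":-0.13,"dz":-0.06,"rx":0,"ry":0,"rz":0,"gripper":1},{"dx":0,"dy":-0.13,"dz":-0.06,"rx":0,"ry":0,"rz":0,"gripper":1},{"dx":0,"dy":-0.13,"dz":-0.06,"rx":0,"ry":0,"rz":0,"gripper":1}]'
python3 -c "
from h import *
wshot('w6')"
```

```text
time: 8.15
tool_pos: [0.6452, -0.0594, 0.1623]
tool_rot: [-1.57, 0.001, -0.0]
contact_force: [-0.4, 0.4, -0.2]
opening: 0.0917
8.15 [ 0.6452 -0.0594  0.1623] [-1.5699e+00  1.4000e-03 -2.0000e-04] [-0.44  0.45 -0.19] 0.0917
```

View pics/w6.png

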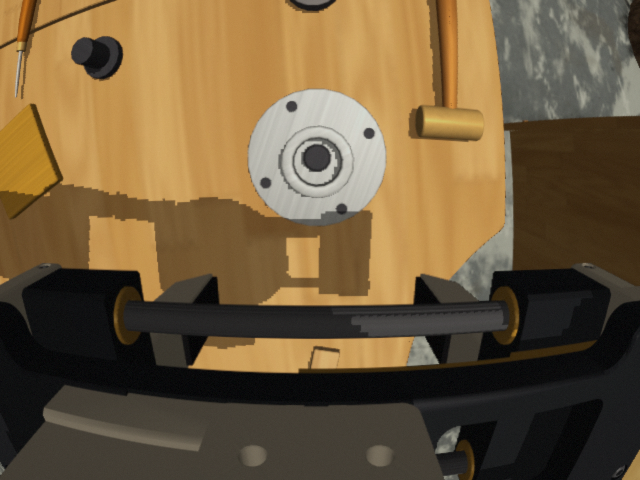

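```bash
cat > m6.py <<'E'
from h import *
q=np.load('pics/w6.npz');p=q['p'];hsv=cv2.cvtColor(p,cv2.COLOR_RGB2HSV)
v=hsv[...,2]
m,ct=comp((hsv[...,1]<60)&(v>80),(262,140))
print('plate',m.sum(),cv2.minEnclosingCircle((wcast('w6',ct,.012)[:,:2]*1000).astype(np.float32)))
m,ct=comp(v<75,(316,157)); print('stud/dark',m.sum(),cv2.minEnclosingCircle((wcast('w6',ct,.02)[:,:2]*1000).astype(np.float32)))
print('ring outer edge by eye @z.030',wcast('w6',[[279,161],[353,161],[317,125],[317,198]],.030).round(4)*1000)
cv2.imwrite('pics/c6.png',cv2.resize(p[85:230,245:390,::-1],None,fx=4,fy=4))
E
python3 m6.py
```

```text
plate 13833 ((645.1613159179688, 0.6734591126441956), 54.48151397705078)
stud/dark 572 ((644.8677368164062, 0.634874701499939), 10.421433448791504)
ring outer edge by eye @z.030 [[617.8  -1.6  30. ]
 [672.   -1.5  30. ]
 [645.6  24.8  30. ]
 [645.6 -29.2  30. ]]
```

View pics/c6.png

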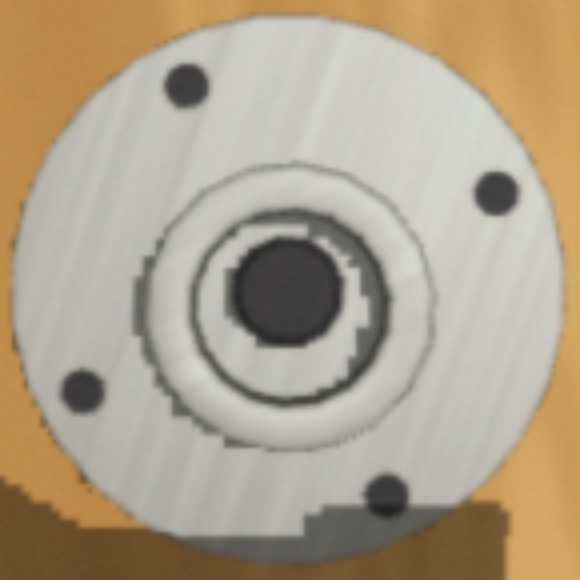

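```bash
python3 -m creep '[{"dx":-0.03,"dy":-0.01,"dz":0.035,"rx":0,"ry":0.08,"rz":0,"gripper":1},{"dx":-0.065,"dy":-0.03,"dz":0.08,"rx":0,"ry":0.18,"rz":0,"gripper":1},{"dx":-0.1,"dy":-0.04,"dz":0.13,"rx":0,"ry":0.28,"rz":0,"gripper":1},{"dx":-0.138,"dy":-0.04,"dz":0.18,"rx":0,"ry":0.35,"rz":0,"gripper":1},{"dx":-0.175,"dy":-0.04,"dz":0.228,"rx":0,"ry":0.35,"rz":0,"gripper":1},{"dx":-0.207,"dy":-0.04,"dz":0.27,"rx":0,"ry":0.35,"rz":0,"gripper":1},{"dx":-0.227,"dy":-0.04,"dz":0.294,"rx":0,"ry":0.35,"rz":0,"gripper":1},{"dx":-0.227,"dy":-0.04,"dz":0.294,"rx":0,"ry":0.35,"rz":0,"gripper":1},{"dx":-0.227,"dy":-0.04,"dz":0.294,"rx":0,"ry":0.35,"rz":0,"gripper":1}]'
python3 -c "
from h import *
wshot('w7')"
```

```text
time: 9.32
tool_pos: [0.4187, 0.2341, 0.2028]
tool_rot: [-1.571, 0.0, -0.349]
contact_force: [-0.1, 1.1, 0.1]
opening: 0.092
9.325 [0.4187 0.2341 0.2028] [-1.5714e+00  3.0000e-04 -3.4890e-01] [-0.07  1.14  0.1 ] 0.092
```

View pics/w7.png

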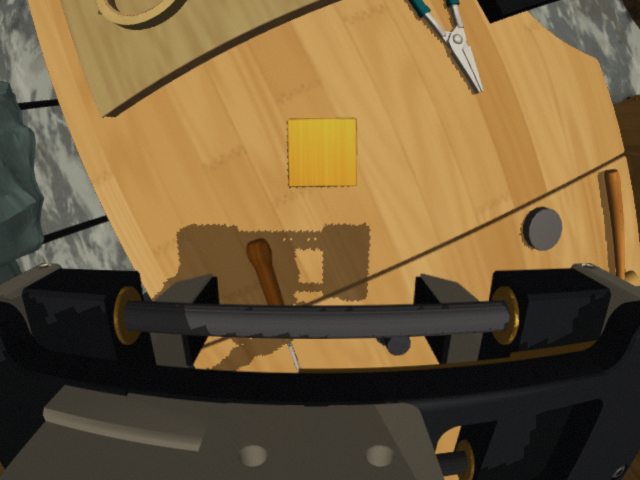

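```bash
cat > m7.py <<'E'
from h import *
q=np.load('pics/w7.npz');p=q['p'];hsv=cv2.cvtColor(p,cv2.COLOR_RGB2HSV)
m,ct=comp((hsv[...,1]>185)&(hsv[...,0]>19),(322,152)); T=wcast('w7',ct,.008)[:,:2]
print(m.sum(),ct.min(0),ct.max(0),r:=cv2.minAreaRect((T*1000).astype(np.float32)))
m,ct=comp((hsv[...,1]<80),(543,229)); print('pad',m.sum(),cv2.minEnclosingCircle((wcast('w7',ct,.014)[:,:2]*1000).astype(np.float32)))
psi=q['rot'][2]; c=np.array(r[0])/1000-q['pos'][:2]
print('psi deg',np.degrees(psi),'dx',c@[np.cos(psi),np.sin(psi)],'dz',c@[-np.sin(psi),np.cos(psi)])
E
python3 m7.py
```

```text
4355 [288 119] [355 185] ((444.8575439453125, 292.1051330566406), (60.08650588989258, 60.402503967285156), 70.30816650390625)
pad 1276 ((638.7432250976562, 150.00564575195312), 25.823989868164062)
psi deg -19.992008123390082 dx 0.004733451122359327 dz 0.06344684946564018
```

```bash
python3 -m creep '[{"dx":0.002,"dy":0.02,"dz":0.025,"rx":0,"ry":0,"rz":0,"gripper":1},{"dx":0.0047,"dy":0.06,"dz":0.052,"rx":0,"ry":0,"rz":0,"gripper":1},{"dx":0.0047,"dy":0.105,"dz":0.062,"rx":0,"ry":0,"rz":0,"gripper":1},{"dx":0.0047,"dy":0.15,"dz":0.062,"rx":0,"ry":0,"rz":0,"gripper":1},{"dx":0.0047,"dy":0.173,"dz":0.062,"rx":0,"ry":0,"rz":0,"gripper":1},{"dx":0.0047,"dy":0.182,"dz":0.062,"rx":0,"ry":0,"rz":0,"gripper":1},{"dx":0.0047,"dy":0.184,"dz":0.062,"rx":0,"ry":0,"rz":0,"gripper":1},{"dx":0.0047,"dy":0.184,"dz":0.062,"rx":0,"ry":0,"rz":0,"gripper":1}]' 25
python3 -c "
from h import *
wshot('w8')"
```

```text
time: 10.38
tool_pos: [0.4453, 0.2907, 0.0201]
tool_rot: [-1.57, -0.001, -0.35]
contact_force: [0.3, -0.3, -0.0]
opening: 0.0919
10.375 [0.4453 0.2907 0.0201] [-1.5695e+00 -1.2000e-03 -3.5050e-01] [ 0.34 -0.26 -0.  ] 0.0919
```

View pics/w8.png

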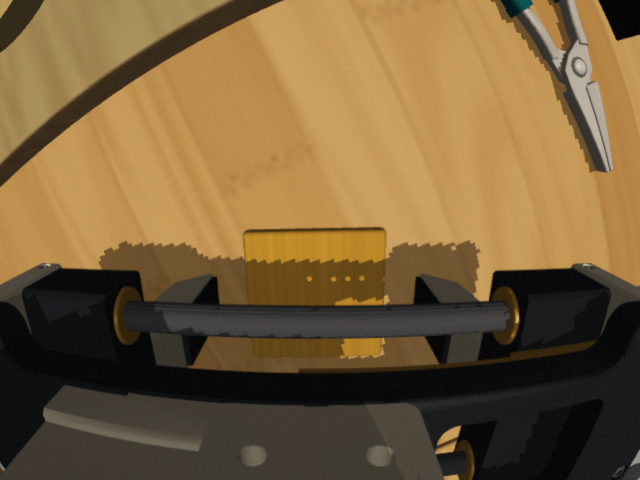

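```bash
python3 -c "
from h import *
print(wcast('w8',[[245,231],[385,229],[315,357]],.008).round(4))"
python3 -m creep '[{"dx":0,"dy":0.001,"dz":0,"rx":0,"ry":0,"rz":0,"gripper":0.7},{"dx":0,"dy":0.001,"dz":0,"rx":0,"ry":0,"rz":0,"gripper":0},{"dx":0,"dy":0.001,"dz":0,"rx":0,"ry":0,"rz":0,"gripper":0},{"dx":0,"dy":0.001,"dz":0,"rx":0,"ry":0,"rz":0,"gripper":0},{"dx":0,"dy":0.001,"dz":0,"rx":0,"ry":0,"rz":0,"gripper":0},{"dx":0,"dy":0.001,"dz":0,"rx":0,"ry":0,"rz":0,"gripper":0},{"dx":0,"dy":0.001,"dz":0,"rx":0,"ry":0,"rz":0,"gripper":0}]' 35
```

```text
[[0.4275 0.3315 0.008 ]
 [0.484  0.3118 0.008 ]
 [0.4345 0.2632 0.008 ]]
time: 11.3
tool_pos: [0.4445, 0.2907, 0.0184]
tool_rot: [-1.57, -0.0, -0.35]
contact_force: [-1.3, 0.8, 2.2]
opening: 0.061
```

```bash
python3 -m creep '[{"dx":0,"dy":-0.012,"dz":0,"rx":0,"ry":0,"rz":0,"gripper":0},{"dx":0,"dy":-0.04,"dz":0,"rx":0,"ry":0,"rz":0,"gripper":0},{"dx":0.02,"dy":-0.08,"dz":-0.014,"rx":0,"ry":0,"rz":0,"gripper":0},{"dx":0.055,"dy":-0.1,"dz":-0.039,"rx":0,"ry":0,"rz":0,"gripper":0},{"dx":0.095,"dy":-0.1,"dz":-0.067,"rx":0,"ry":0,"rz":0,"gripper":0},{"dx":0.135,"dy":-0.1,"dz":-0.096,"rx":0,"ry":0,"rz":0,"gripper":0},{"dx":0.175,"dy":-0.1,"dz":-0.124,"rx":0,"ry":0,"rz":0,"gripper":0},{"dx":0.215,"dy":-0.1,"dz":-0.152,"rx":0,"ry":0,"rz":0,"gripper":0},{"dx":0.25,"dy":-0.1,"dz":-0.177,"rx":0,"ry":0,"rz":0,"gripper":0},{"dx":0.275,"dy":-0.1,"dz":-0.195,"rx":0,"ry":0,"rz":0,"gripper":0},{"dx":0.288,"dy":-0.1,"dz":-0.204,"rx":0,"ry":0,"rz":0,"gripper":0},{"dx":0.288,"dy":-0.1,"dz":-0.204,"rx":0,"ry":0,"rz":0,"gripper":0},{"dx":0.288,"dy":-0.1,"dz":-0.204,"rx":0,"ry":0,"rz":0,"gripper":0}]'
python3 -c "
from h import *
wshot('w9')
p,d=read_camera('side'); cv2.imwrite('pics/s9.png',cv2.resize(p[200:300,340:470,::-1],None,fx=5,fy=5))"
```

```text
time: 12.92
tool_pos: [0.6443, 0.0015, 0.1182]
tool_rot: [-1.571, 0.001, -0.349]
contact_force: [-1.0, 0.5, -2.2]
opening: 0.061
12.925 [0.6443 0.0015 0.1182] [-1.5706e+00  1.1000e-03 -3.4900e-01] [-1.01  0.45 -2.18] 0.061
```

View pics/s9.png

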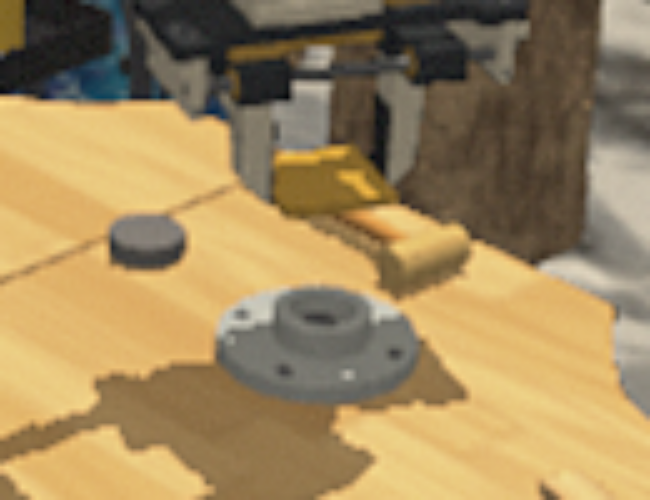

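View pics/w9.png

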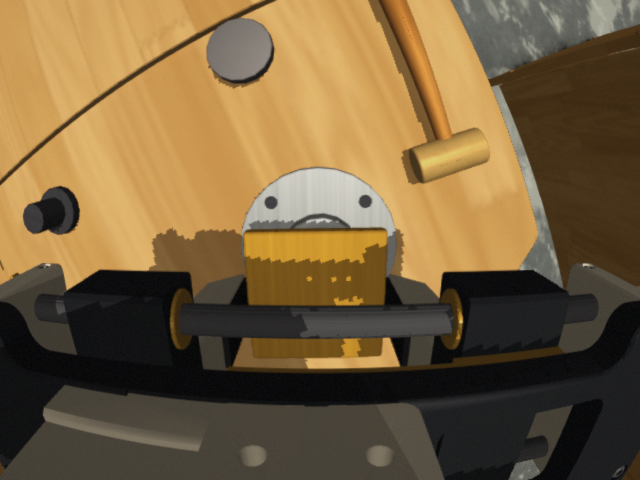

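```bash
python3 -m creep '[{"dx":0,"dy":0.03,"dz":-0.001,"rx":0,"ry":0,"rz":0,"gripper":0},{"dx":0,"dy":0.05,"dz":-0.001,"rx":0,"ry":0,"rz":0,"gripper":0},{"dx":0,"dy":0.06,"dz":-0.001,"rx":0,"ry":0,"rz":0,"gripper":0},{"dx":0,"dy":0.066,"dz":-0.001,"rx":0,"ry":0,"rz":0,"gripper":0},{"dx":0,"dy":0.069,"dz":-0.001,"rx":0,"ry":0,"rz":0,"gripper":0},{"dx":0,"dy":0.0695,"dz":-0.001,"rx":0,"ry":0,"rz":0,"gripper":0},{"dx":0,"dy":0.0695,"dz":-0.001,"rx":0,"ry":0,"rz":0,"gripper":0}]'
python3 -c "
from h import *
p,d=read_camera('side'); cv2.imwrite('pics/s10.png',cv2.resize(p[200:300,340:470,::-1],None,fx=5,fy=5))"
```

```text
time: 13.9
tool_pos: [0.645, -0.0007, 0.0493]
tool_rot: [-1.57, -0.001, -0.35]
contact_force: [0.2, -0.7, -1.7]
opening: 0.0614
```

View pics/s10.png

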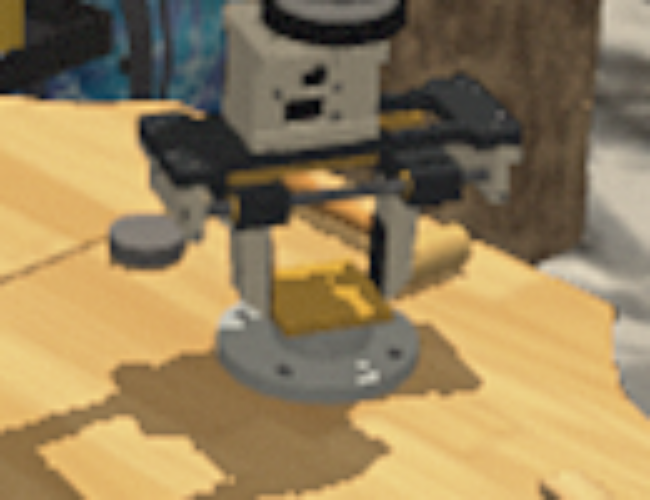

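```bash
python3 -m creep '[{"dx":0,"dy":0.001,"dz":0,"rx":0,"ry":0,"rz":0,"gripper":0},{"dx":0,"dy":0.001,"dz":0,"rx":0,"ry":0,"rz":0,"gripper":0},{"dx":0,"dy":0.001,"dz":0,"rx":0,"ry":0,"rz":0,"gripper":0.8},{"dx":0,"dy":0.001,"dz":0,"rx":0,"ry":0,"rz":0,"gripper":1},{"dx":0,"dy":0.001,"dz":0,"rx":0,"ry":0,"rz":0,"gripper":1},{"dx":0,"dy":0.001,"dz":0,"rx":0,"ry":0,"rz":0,"gripper":1},{"dx":0,"dy":-0.02,"dz":0,"rx":0,"ry":0,"rz":0,"gripper":1},{"dx":0,"dy":-0.06,"dz":0,"rx":0,"ry":0,"rz":0,"gripper":1},{"dx":0,"dy":-0.1,"dz":-0.03,"rx":0,"ry":0,"rz":0,"gripper":1},{"dx":0,"dy":-0.11,"dz":-0.06,"rx":0,"ry":0,"rz":0,"gripper":1},{"dx":0,"dy":-0.11,"dz":-0.06,"rx":0,"ry":0,"rz":0,"gripper":1},{"dx":0,"dy":-0.11,"dz":-0.06,"rx":0,"ry":0,"rz":0,"gripper":1}]'
python3 -c "
from h import *
wshot('w11')
p,d=read_camera('side'); cv2.imwrite('pics/s11.png',cv2.resize(p[200:300,340:470,::-1],None,fx=5,fy=5))"
```

```text
time: 15.45
tool_pos: [0.6239, -0.0566, 0.1582]
tool_rot: [-1.57, 0.001, -0.35]
contact_force: [-0.2, 0.4, -0.3]
opening: 0.0921
15.45 [ 0.6239 -0.0566  0.1582] [-1.5704e+00  9.0000e-04 -3.5030e-01] [-0.16  0.44 -0.25] 0.0921
```

View pics/s11.png

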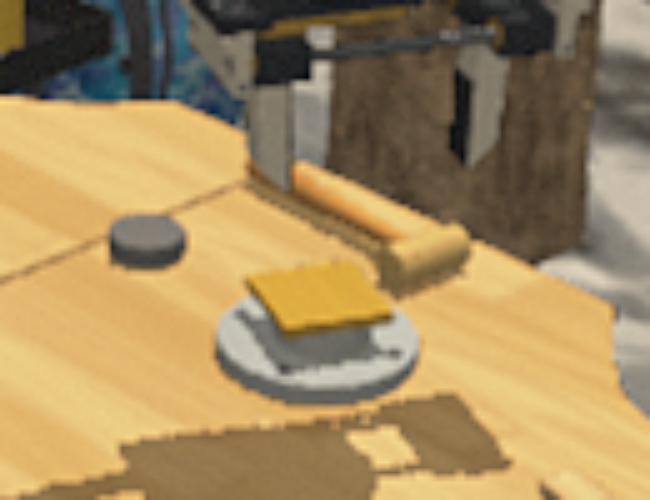

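View pics/w11.png

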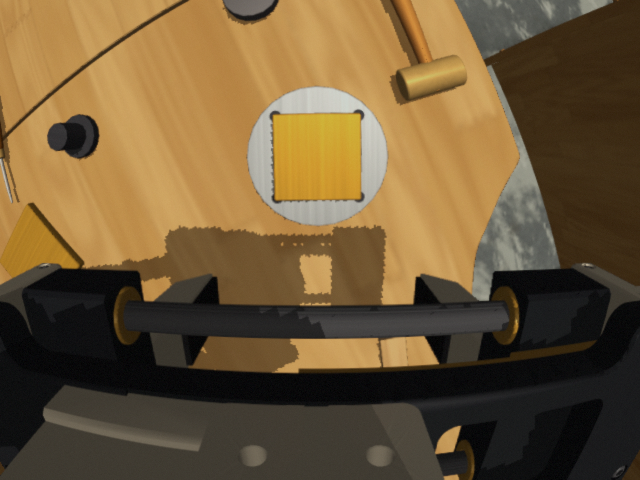

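```bash
cat > m11.py <<'E'
from h import *
def L(n): 
    q=np.load(f'pics/{n}.npz'); return cv2.cvtColor(q['p'],cv2.COLOR_RGB2HSV)
f=lambda n,ct,h:(wcast(n,ct,h)[:,:2]*1000).astype(np.float32)
h=L('w11'); m,ct=comp((h[...,1]>185)&(h[...,0]>19),(318,157)); print('blank',cv2.minAreaRect(f('w11',ct,.038)))
h=L('w9'); m,ct=comp(h[...,1]<80,(240,50)); 
print('pad',m.sum(),ct.min(0),ct.max(0),cv2.minEnclosingCircle(f('w9',ct,.014)),cv2.minEnclosingCircle(f('w9',ct,.007)))
h=L('w11'); m,ct=comp(h[...,2]<75,(75,135)); print('push',m.sum(),ct.min(0),ct.max(0))
q=np.load('pics/w11.npz'); cv2.imwrite('pics/c11.png',cv2.resize(q['p'][100:210,0:110,::-1],None,fx=5,fy=5))
E
python3 m11.py
```

```text
blank ((645.0667724609375, 0.7233467102050781), (60.16624450683594, 60.60246276855469), 70.50325775146484)
pad 3380 [207  18] [272  82] ((642.7590942382812, 146.70086669921875), 23.923892974853516) ((642.0711669921875, 149.0482177734375), 24.606605529785156)
push 1612 [ 48 115] [ 98 157]
```

View pics/c11.png

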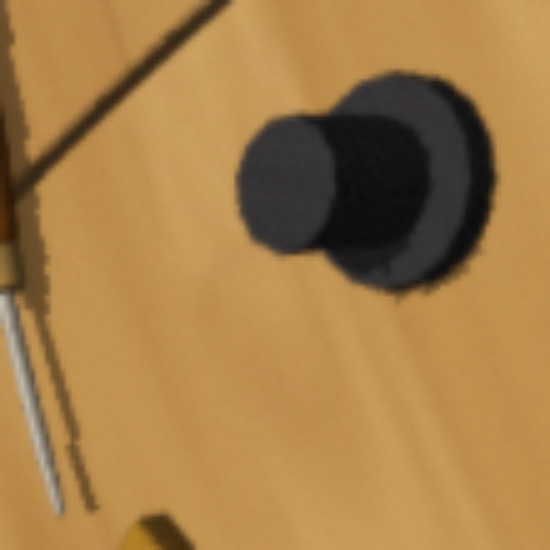

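```bash
python3 -m creep '[{"dx":-0.015,"dy":0,"dz":0.035,"rx":0,"ry":0,"rz":0,"gripper":0.8},{"dx":-0.03,"dy":0,"dz":0.08,"rx":0,"ry":0,"rz":0,"gripper":0.8},{"dx":-0.048,"dy":0,"dz":0.12,"rx":0,"ry":0,"rz":0,"gripper":0.8},{"dx":-0.0533,"dy":0,"dz":0.139,"rx":0,"ry":0,"rz":0,"gripper":0.8},{"dx":-0.0533,"dy":0,"dz":0.139,"rx":0,"ry":0,"rz":0,"gripper":0.8},{"dx":-0.0533,"dy":0,"dz":0.139,"rx":0,"ry":0,"rz":0,"gripper":0.8}]'
python3 - <<'E'
from h import *
wshot('w12')
q=np.load('pics/w12.npz');h=cv2.cvtColor(q['p'],cv2.COLOR_RGB2HSV)
m,ct=comp(h[...,1]<80,(318,155)); print(m.sum(),ct.min(0),ct.max(0))
r=cv2.minEnclosingCircle((wcast('w12',ct,.014)[:,:2]*1000).astype(np.float32));print(r)
c=np.array(r[0])/1000-q['pos'][:2];psi=q['rot'][2]
print('dx',c@[np.cos(psi),np.sin(psi)],'dz',c@[-np.sin(psi),np.cos(psi)])
E
```

```text
time: 16.3
tool_pos: [0.6219, 0.0907, 0.1584]
tool_rot: [-1.571, 0.0, -0.351]
contact_force: [0.0, -0.8, 0.7]
opening: 0.0732
16.3 [0.6219 0.0907 0.1584] [-1.5714e+00  1.0000e-04 -3.5060e-01] [ 0.04 -0.82  0.65] 0.0732
2665 [287 128] [344 185]
((641.9572143554688, 147.6730499267578), 22.514610290527344)
dx -0.0006753291847462414 dz 0.06038859469432014
```

View pics/w12.png

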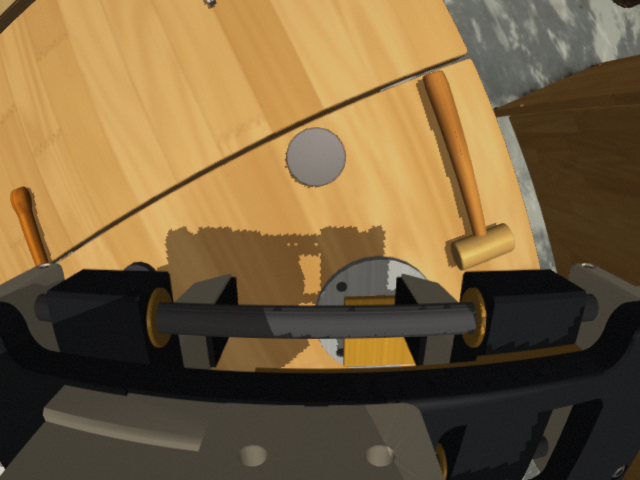

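```bash
python3 -m creep '[{"dx":-0.0007,"dy":0.01,"dz":0.03,"rx":0,"ry":0,"rz":0,"gripper":0.8},{"dx":-0.0007,"dy":0.04,"dz":0.055,"rx":0,"ry":0,"rz":0,"gripper":0.8},{"dx":-0.0007,"dy":0.075,"dz":0.06,"rx":0,"ry":0,"rz":0,"gripper":0.8},{"dx":-0.0007,"dy":0.11,"dz":0.06,"rx":0,"ry":0,"rz":0,"gripper":0.8},{"dx":-0.0007,"dy":0.13,"dz":0.06,"rx":0,"ry":0,"rz":0,"gripper":0.8},{"dx":-0.0007,"dy":0.138,"dz":0.06,"rx":0,"ry":0,"rz":0,"gripper":0.8},{"dx":-0.0007,"dy":0.139,"dz":0.06,"rx":0,"ry":0,"rz":0,"gripper":0.8},{"dx":-0.0007,"dy":0.139,"dz":0.06,"rx":0,"ry":0,"rz":0,"gripper":0.5},{"dx":-0.0007,"dy":0.139,"dz":0.06,"rx":0,"ry":0,"rz":0,"gripper":0.2},{"dx":-0.0007,"dy":0.139,"dz":0.06,"rx":0,"ry":0,"rz":0,"gripper":0},{"dx":-0.0007,"dy":0.139,"dz":0.06,"rx":0,"ry":0,"rz":0,"gripper":0},{"dx":-0.0007,"dy":0.139,"dz":0.06,"rx":0,"ry":0,"rz":0,"gripper":0},{"dx":-0.0007,"dy":0.139,"dz":0.06,"rx":0,"ry":0,"rz":0,"gripper":0}]' 20
python3 -c "
from h import *
wshot('w13')"
```

```text
time: 17.98
tool_pos: [0.6419, 0.1485, 0.0203]
tool_rot: [-1.57, -0.001, -0.35]
contact_force: [-1.5, -0.3, 5.0]
opening: 0.0453
17.975 [0.6419 0.1485 0.0203] [-1.5704e+00 -7.0000e-04 -3.5000e-01] [-1.51 -0.33  5.04] 0.0453
```

View pics/w13.png

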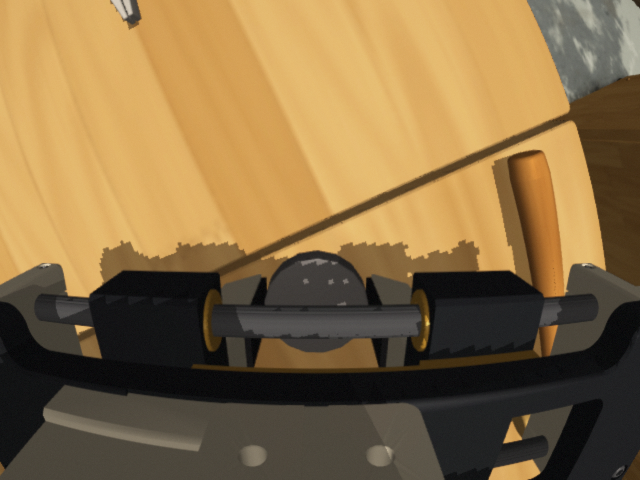

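```bash
python3 -m creep '[{"dx":0,"dy":-0.012,"dz":0,"rx":0,"ry":0,"rz":0,"gripper":0},{"dx":0,"dy":-0.045,"dz":0,"rx":0,"ry":0,"rz":0,"gripper":0},{"dx":0.005,"dy":-0.085,"dz":-0.013,"rx":0,"ry":0,"rz":0,"gripper":0},{"dx":0.018,"dy":-0.1,"dz":-0.046,"rx":0,"ry":0,"rz":0,"gripper":0},{"dx":0.033,"dy":-0.1,"dz":-0.085,"rx":0,"ry":0,"rz":0,"gripper":0},{"dx":0.045,"dy":-0.1,"dz":-0.116,"rx":0,"ry":0,"rz":0,"gripper":0},{"dx":0.0525,"dy":-0.1,"dz":-0.135,"rx":0,"ry":0,"rz":0,"gripper":0},{"dx":0.0536,"dy":-0.09,"dz":-0.1377,"rx":0,"ry":0,"rz":0,"gripper":0},{"dx":0.0536,"dy":-0.07,"dz":-0.1377,"rx":0,"ry":0,"rz":0,"gripper":0},{"dx":0.0536,"dy":-0.053,"dz":-0.1377,"rx":0,"ry":0,"rz":0,"gripper":0},{"dx":0.0536,"dy":-0.045,"dz":-0.1377,"rx":0,"ry":0,"rz":0,"gripper":0},{"dx":0.0536,"dy":-0.041,"dz":-0.1377,"rx":0,"ry":0,"rz":0,"gripper":0},{"dx":0.0536,"dy":-0.039,"dz":-0.1377,"rx":0,"ry":0,"rz":0,"gripper":0},{"dx":0.0536,"dy":-0.039,"dz":-0.1377,"rx":0,"ry":0,"rz":0,"gripper":0}]' 20
python3 -c "
from h import *
p,d=read_camera('side'); cv2.imwrite('pics/s14.png',cv2.resize(p[200:300,340:470,::-1],None,fx=5,fy=5))"
```

```text
time: 19.77
tool_pos: [0.645, 0.0007, 0.0591]
tool_rot: [-1.571, -0.001, -0.35]
contact_force: [-0.0, -1.3, -0.5]
opening: 0.0454
```

View pics/s14.png

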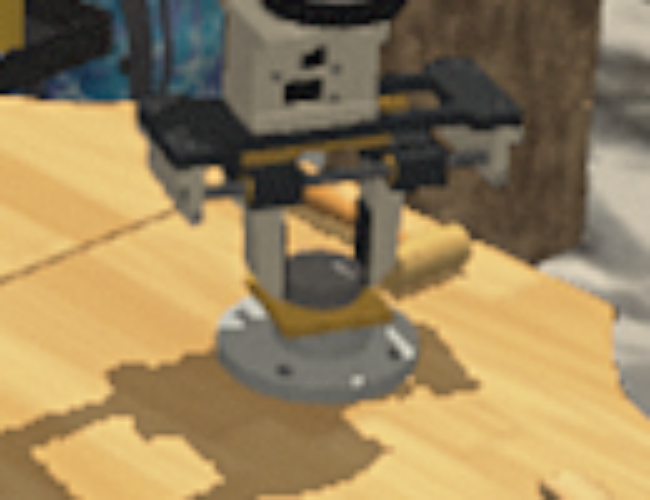

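```bash
python3 -m creep '[{"dx":0,"dy":0.0007,"dz":0,"rx":0,"ry":0,"rz":0,"gripper":0},{"dx":0,"dy":0.0007,"dz":0,"rx":0,"ry":0,"rz":0,"gripper":0.6},{"dx":0,"dy":0.0007,"dz":0,"rx":0,"ry":0,"rz":0,"gripper":0.8},{"dx":0,"dy":0.0007,"dz":0,"rx":0,"ry":0,"rz":0,"gripper":0.8},{"dx":0,"dy":0.0007,"dz":0,"rx":0,"ry":0,"rz":0,"gripper":0.8},{"dx":0,"dy":-0.015,"dz":0,"rx":0,"ry":0,"rz":0,"gripper":0.8},{"dx":0,"dy":-0.05,"dz":0,"rx":0,"ry":0,"rz":0,"gripper":0.8},{"dx":0,"dy":-0.09,"dz":-0.03,"rx":0,"ry":0,"rz":0,"gripper":0.8},{"dx":0,"dy":-0.1,"dz":-0.06,"rx":0,"ry":0,"rz":0,"gripper":0.8},{"dx":0,"dy":-0.1,"dz":-0.06,"rx":0,"ry":0,"rz":0,"gripper":0.8},{"dx":0,"dy":-0.1,"dz":-0.06,"rx":0,"ry":0,"rz":0,"gripper":0.8}]'
python3 - <<'E'
from h import *
wshot('w15')
p,d=read_camera('side'); cv2.imwrite('pics/s15.png',cv2.resize(p[200:300,300:430,::-1],None,fx=5,fy=5))
q=np.load('pics/w15.npz');h=cv2.cvtColor(q['p'],cv2.COLOR_RGB2HSV)
m,ct=comp((h[...,1]<80)&(h[...,2]<160),(318,157)); print(m.sum(),ct.min(0),ct.max(0))
print(cv2.minEnclosingCircle((wcast('w15',ct,.052)[:,:2]*1000).astype(np.float32)))
E
```

```text
time: 21.2
tool_pos: [0.6242, -0.0552, 0.159]
tool_rot: [-1.57, -0.0, -0.35]
contact_force: [-0.3, 0.5, -0.1]
opening: 0.0737
21.2 [ 0.6242 -0.0552  0.159 ] [-1.5703 -0.     -0.3502] [-0.29  0.53 -0.12] 0.0737
3474 [283 127] [349 193]
((644.1646728515625, 0.10529804229736328), 22.367578506469727)
```

View pics/s15.png

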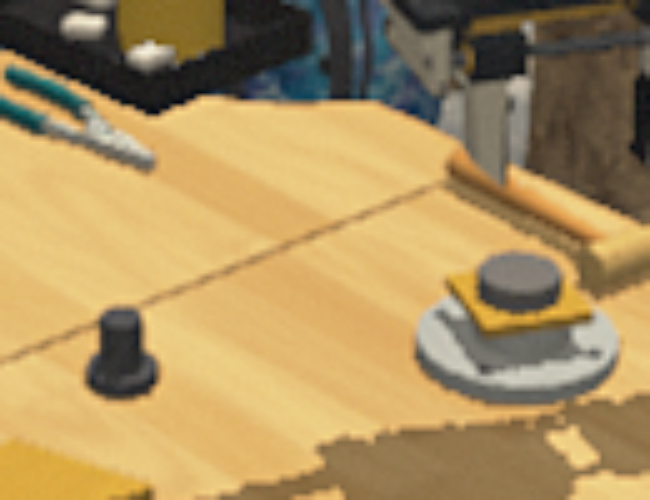

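View pics/w15.png

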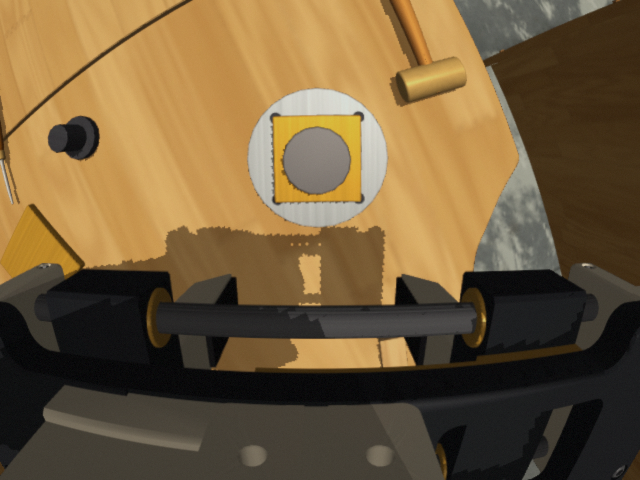

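```bash
python3 -m creep '[{"dx":-0.04,"dy":-0.01,"dz":0.005,"rx":0,"ry":0,"rz":0,"gripper":0.65},{"dx":-0.09,"dy":-0.02,"dz":0.012,"rx":0,"ry":0,"rz":0,"gripper":0.65},{"dx":-0.14,"dy":-0.02,"dz":0.018,"rx":0,"ry":0,"rz":0,"gripper":0.65},{"dx":-0.19,"dy":-0.02,"dz":0.025,"rx":0,"ry":0,"rz":0,"gripper":0.65},{"dx":-0.218,"dy":-0.02,"dz":0.029,"rx":0,"ry":0,"rz":0,"gripper":0.65},{"dx":-0.218,"dy":-0.02,"dz":0.029,"rx":0,"ry":0,"rz":0,"gripper":0.65},{"dx":-0.218,"dy":-0.02,"dz":0.029,"rx":0,"ry":0,"rz":0,"gripper":0.65}]'
python3 - <<'E'
from h import *
wshot('w16')
E
```

```text
time: 22.18
tool_pos: [0.4305, 0.0464, 0.1789]
tool_rot: [-1.57, -0.001, -0.349]
contact_force: [0.2, 0.4, -0.5]
opening: 0.0598
22.175 [0.4305 0.0464 0.1789] [-1.5705e+00 -1.2000e-03 -3.4930e-01] [ 0.16  0.43 -0.46] 0.0598
```

View pics/w16.png

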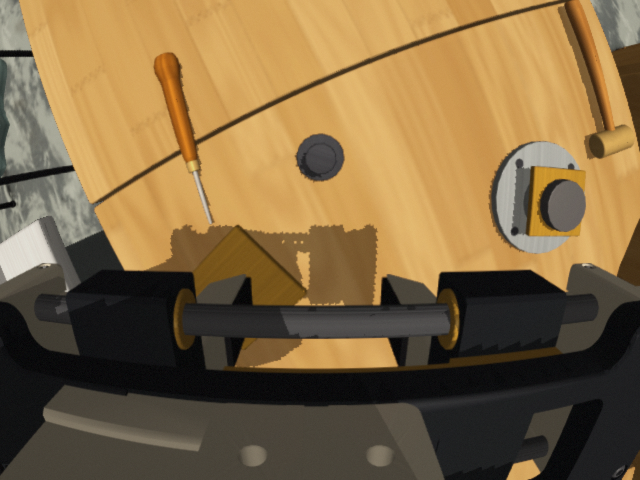

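Run:
```python
from h import *
n='w16'
q=np.load('pics/w16.npz');h=cv2.cvtColor(q['p'],cv2.COLOR_RGB2HSV)
m,ct=comp(h[...,2]<90,(320,157)); print(m.sum(),ct.min(0),ct.max(0))
r=cv2.minEnclosingCircle((wcast(n,ct,.010)[:,:2]*1000).astype(np.float32));print(r)
c=np.array(r[0])/1000-q['pos'][:2];psi=q['rot'][2]
print('dx',c@[np.cos(psi),np.sin(psi)],'dz',c@[-np.sin(psi),np.cos(psi)])
```

```text
1667 [297 135] [343 180]
((453.46734619140625, 100.92730712890625), 19.59532356262207)
dx 0.0029200393184864257 dz 0.059137919640529016
```

```bash
python3 -m creep '[{"dx":0.003,"dy":0.01,"dz":0.03,"rx":0,"ry":0,"rz":0,"gripper":0.65},{"dx":0.003,"dy":0.04,"dz":0.055,"rx":0,"ry":0,"rz":0,"gripper":0.65},{"dx":0.003,"dy":0.075,"dz":0.059,"rx":0,"ry":0,"rz":0,"gripper":0.65},{"dx":0.003,"dy":0.105,"dz":0.059,"rx":0,"ry":0,"rz":0,"gripper":0.65},{"dx":0.003,"dy":0.13,"dz":0.059,"rx":0,"ry":0,"rz":0,"gripper":0.65},{"dx":0.003,"dy":0.142,"dz":0.059,"rx":0,"ry":0,"rz":0,"gripper":0.65},{"dx":0.003,"dy":0.147,"dz":0.059,"rx":0,"ry":0,"rz":0,"gripper":0.65},{"dx":0.003,"dy":0.147,"dz":0.059,"rx":0,"ry":0,"rz":0,"gripper":0.4},{"dx":0.003,"dy":0.147,"dz":0.059,"rx":0,"ry":0,"rz":0,"gripper":0},{"dx":0.003,"dy":0.147,"dz":0.059,"rx":0,"ry":0,"rz":0,"gripper":0},{"dx":0.003,"dy":0.147,"dz":0.059,"rx":0,"ry":0,"rz":0,"gripper":0},{"dx":0.003,"dy":0.147,"dz":0.059,"rx":0,"ry":0,"rz":0,"gripper":0},{"dx":0.003,"dy":0.147,"dz":0.059,"rx":0,"ry":0,"rz":0,"gripper":0},{"dx":0.003,"dy":0.147,"dz":0.059,"rx":0,"ry":0,"rz":0,"gripper":0}]' 25
python3 -c "
from h import *
wshot('w17')
p,d=read_camera('side'); cv2.imwrite('pics/s17.png',cv2.resize(p[200:320,260:416,::-1],None,fx=5,fy=5))"
```

```text
time: 23.98
tool_pos: [0.4527, 0.1007, 0.0321]
tool_rot: [-1.57, -0.001, -0.35]
contact_force: [-1.0, 1.1, 6.1]
opening: 0.0236
23.975 [0.4527 0.1007 0.0321] [-1.5704e+00 -9.0000e-04 -3.5000e-01] [-1.    1.13  6.09] 0.0236
```

View pics/s17.png

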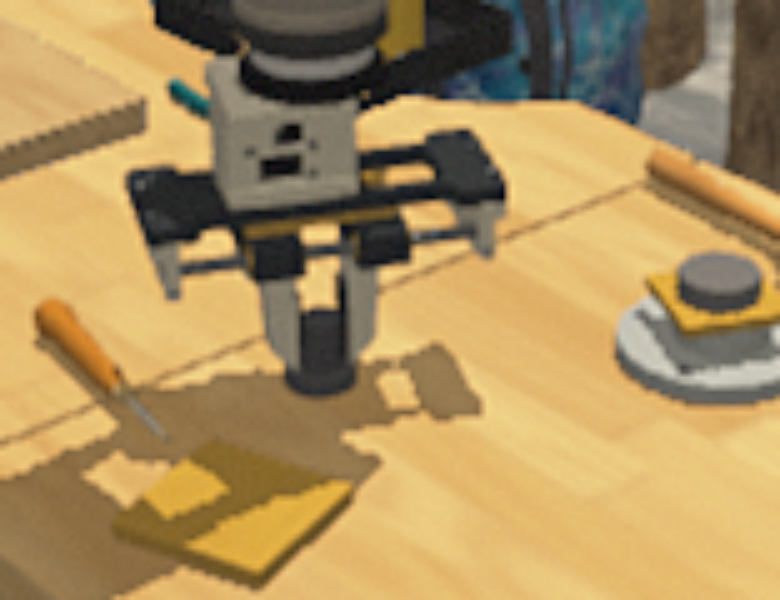

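```bash
python3 -m creep '[{"dx":0,"dy":-0.012,"dz":0,"rx":0,"ry":0,"rz":0,"gripper":0},{"dx":0,"dy":-0.045,"dz":0,"rx":0,"ry":0,"rz":0,"gripper":0},{"dx":0.01,"dy":-0.085,"dz":-0.001,"rx":0,"ry":0,"rz":0,"gripper":0},{"dx":0.035,"dy":-0.115,"dz":-0.005,"rx":0,"ry":0,"rz":0,"gripper":0},{"dx":0.075,"dy":-0.12,"dz":-0.01,"rx":0,"ry":0,"rz":0,"gripper":0},{"dx":0.12,"dy":-0.12,"dz":-0.016,"rx":0,"ry":0,"rz":0,"gripper":0},{"dx":0.165,"dy":-0.12,"dz":-0.022,"rx":0,"ry":0,"rz":0,"gripper":0},{"dx":0.2,"dy":-0.12,"dz":-0.026,"rx":0,"ry":0,"rz":0,"gripper":0},{"dx":0.2149,"dy":-0.115,"dz":-0.0279,"rx":0,"ry":0,"rz":0,"gripper":0},{"dx":0.2149,"dy":-0.1,"dz":-0.0279,"rx":0,"ry":0,"rz":0,"gripper":0},{"dx":0.2149,"dy":-0.08,"dz":-0.0279,"rx":0,"ry":0,"rz":0,"gripper":0},{"dx":0.2149,"dy":-0.065,"dz":-0.0279,"rx":0,"ry":0,"rz":0,"gripper":0},{"dx":0.2149,"dy":-0.058,"dz":-0.0279,"rx":0,"ry":0,"rz":0,"gripper":0},{"dx":0.2149,"dy":-0.054,"dz":-0.0279,"rx":0,"ry":0,"rz":0,"gripper":0},{"dx":0.2149,"dy":-0.053,"dz":-0.0279,"rx":0,"ry":0,"rz":0,"gripper":0},{"dx":0.2149,"dy":-0.053,"dz":-0.0279,"rx":0,"ry":0,"rz":0,"gripper":0}]'
python3 -c "
from h import *
p,d=read_camera('side'); cv2.imwrite('pics/s18.png',cv2.resize(p[190:290,340:470,::-1],None,fx=5,fy=5))"
```

```text
time: 26.08
tool_pos: [0.645, 0.0008, 0.0852]
tool_rot: [-1.57, -0.001, -0.35]
contact_force: [0.2, 0.3, -1.1]
opening: 0.0232
```

View pics/s18.png

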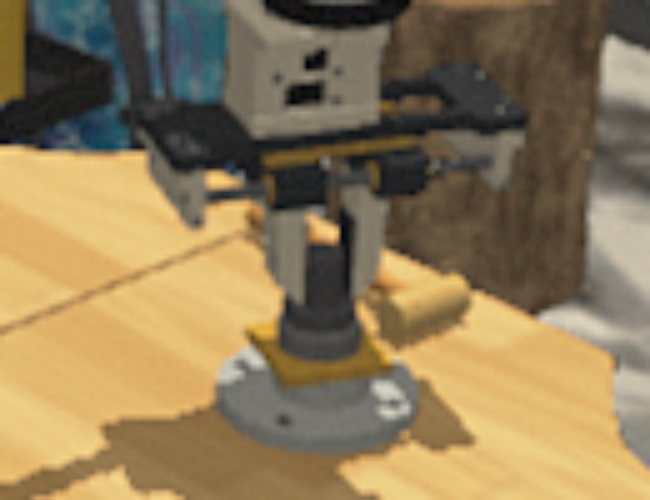

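```bash
python3 -m creep '[{"dx":0,"dy":0.001,"dz":0,"rx":0,"ry":0,"rz":0,"gripper":0},{"dx":0,"dy":0.001,"dz":0,"rx":0,"ry":0,"rz":0,"gripper":0},{"dx":0,"dy":0.001,"dz":0,"rx":0,"ry":0,"rz":0,"gripper":0.4},{"dx":0,"dy":0.001,"dz":0,"rx":0,"ry":0,"rz":0,"gripper":0.65},{"dx":0,"dy":0.001,"dz":0,"rx":0,"ry":0,"rz":0,"gripper":0.65},{"dx":0,"dy":0.001,"dz":0,"rx":0,"ry":0,"rz":0,"gripper":0.65},{"dx":0,"dy":-0.015,"dz":0,"rx":0,"ry":0,"rz":0,"gripper":0.65},{"dx":0,"dy":-0.05,"dz":0,"rx":0,"ry":0,"rz":0,"gripper":0.65},{"dx":0,"dy":-0.085,"dz":-0.02,"rx":0,"ry":0,"rz":0,"gripper":0.65},{"dx":0,"dy":-0.09,"dz":-0.06,"rx":0,"ry":0,"rz":0,"gripper":0.65},{"dx":0,"dy":-0.09,"dz":-0.06,"rx":0,"ry":0,"rz":0,"gripper":0.65},{"dx":0,"dy":-0.09,"dz":-0.06,"rx":0,"ry":0,"rz":0,"gripper":0.65}]'
python3 - <<'E'
from h import *
wshot('w19')
p,d=read_camera('side'); cv2.imwrite('pics/s19.png',p[:,:,::-1]); cv2.imwrite('pics/s19c.png',cv2.resize(p[190:290,340:470,::-1],None,fx=5,fy=5))
E
```

```text
time: 27.62
tool_pos: [0.6243, -0.0553, 0.1753]
tool_rot: [-1.57, -0.001, -0.35]
contact_force: [0.5, -1.0, -0.0]
opening: 0.0594
27.625 [ 0.6243 -0.0553  0.1753] [-1.5702e+00 -6.0000e-04 -3.5050e-01] [ 0.49 -1.04 -0.02] 0.0594
```

View pics/s19c.png

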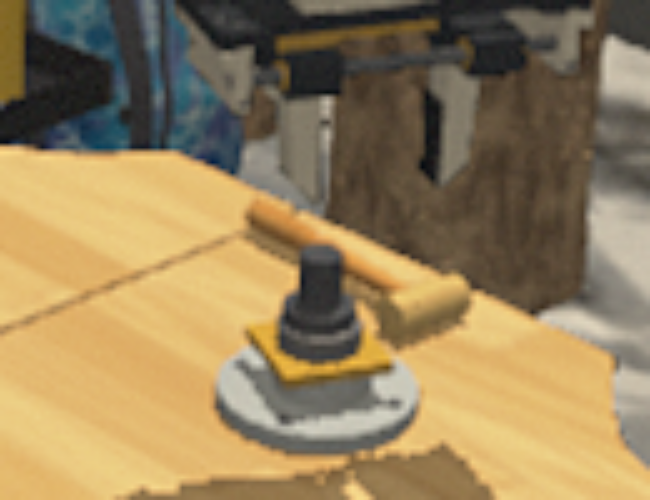

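View pics/w19.png

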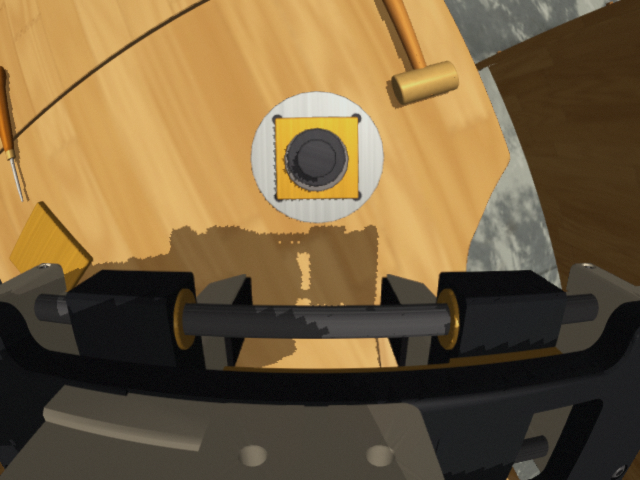

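View pics/s19.png

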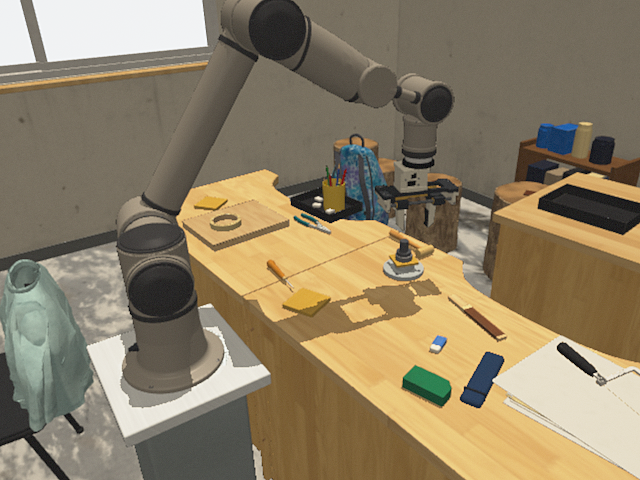

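The stack stands upright and centred: the pusher stem is at about (317,158) in the wrist view and the plate centre at (317,156). The bystanders are where they were and the arm is clear, so I'll check the pusher numerically and hand in.

Run:
```python
from h import *
from cell import robot
q=np.load('pics/w19.npz');h=cv2.cvtColor(q['p'],cv2.COLOR_RGB2HSV)
m,ct=comp(h[...,2]<80,(318,158)); print('pusher foot',m.sum(),ct.min(0),ct.max(0),cv2.minEnclosingCircle((wcast('w19',ct,.062)[:,:2]*1000).astype(np.float32)))
m,ct=comp((h[...,1]>185)&(h[...,0]>19),(285,185)); print('blank',cv2.minAreaRect((wcast('w19',ct,.038)[:,:2]*1000).astype(np.float32)))
print(robot.hand_in())
```

```text
pusher foot 2591 [286 129] [344 186] ((643.935791015625, 2.6111252307891846), 20.5654354095459)
blank ((644.9820556640625, 0.79815673828125), (60.198753356933594, 60.27719497680664), 70.9389419555664)
the job is handed in; nothing more can be done
None
```

I built the stack on the bolster: die ring over the stud, then the smallest brass blank, the grey pad and the pusher, foot down. I handed it in at about 27.7 s of the 112 s limit.

From wrist-camera measurements, each part's offset from the plate centre at about (0.645, 0.001) m was:

| Part | Offset | Limit |
|---|---|---|
| Die ring | about 3 mm | 9 mm |
| Blank | under 0.5 mm | 12 mm |
| Pad | about 1 mm | 12 mm |
| Pusher | about 2 mm | 12 mm |

- **Upright and clear:** In the final side view the stack looks level and nothing touches it. I judged level and layer heights by eye there, and did not measure them.
- **Bystanders:** The eraser, sanding stick and graver look unmoved in the side view. I did not measure their positions.
- **Disagreements:** The cameras differed by 2 to 4 mm on some part positions. At low height the wrist camera put the ring about 3 mm further out along the tool's z axis than it turned out to be, which accounts for most of the ring's offset. Apart from one move call refused for missing keys, before anything moved, no check failed.

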